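Kit the shadow-cut service tray

ROBOT

A 7-joint arm with a two-finger parallel gripper is mounted at the origin on a cart in front of the work surface, level with it; the furniture and walls round the work are solid. World frame = base frame: x ahead of the robot, y to its left, z up, the work surface at z = 0. Lengths are in m, angles in rad, forces in N, time in s.
With the tool pointing down it reaches from about 0.4 to 0.85 m from the base axis. Payload 4.5 kg.
Tool frame: the origin (TCP) lies on the centre line of the jaws, within the pads' length; the fingertips stand ahead of it and the grasp point (between the pads) lies 3 mm ahead of it (r.finger_overhang is the z of the fingertips in the tool frame, in m); z points along the fingers, y is the direction in which the jaws open and shut (so a half turn about z gives the same grasp; the last joint's range is limited). The gripper opens to 88 mm and grips with 3 to 60 N. Pads are 18 mm wide; open, the fingers measure 123 mm over their backs; the gripper's body (75 mm by 187 mm) begins 45 mm behind the grasp point.
Start: joints at [0.034, 0.689, -0.195, 1.565, 0.157, 0.902, -0.215], TCP at [0.625, 0, 0.261] pointing down, gripper open.
Joint ranges: [-3.01, 3.01], [-0.46, 2.08], [-1.47, 1.51], [0.13, 2.56], [-1, 4.14], [0.04, 2.09], [-2.66, 2.66]. Speed limits (rad/s): [2.57, 2.57, 3.14, 3.14, 3.14, 3.14, 3.14].

INTERFACE

Orientations are given as a unit quaternion [x, y, z, w].
In Python, from plant import get_state, snapshot, camera_model, workorder, boxes_of, mark_of, r gives the robot as it stands.
- The arm moves only by the tool jog_arm, never from a script. Its argument "rows" is a list of rows, each a list of 2 entries, a list of its own where there are three numbers: the shift along the tool's x, y, z normalised to -1 to 1, where 1 is 75 cm, then the turn about the tool's z normalised to -1 to 1, where 1 is 2 rad. A call has 1 to 20 rows; each row is the pose to reach, as a shift and turn from the pose commanded when the call began, along the tool's axes at that moment; what a row does not reach only later rows make up. A row lasts 1/12 s, in which the tool goes at most 41.7 mm and 7.16 degrees, less where a joint would pass 70% of its speed; a pose out of reach is approached as far as the arm can. A call with a number of a shift or a turn outside -1 to 1 is refused whole. A call with a gripper value outside its range is refused whole. "gripper" is the finger opening in mm, from 0 to 88.1, set as the call begins (left out, the last holds). The fingers move at their own pace and stop on an object; "newtons" is the grip in N (left out, the last holds). Time passes only in rows, so rows that repeat a pose let the fingers close. It gives the time, the measured TCP pose, the force and the opening at its end, in the units of the state.
- get_state(): the state, without advancing time (a new reading comes with each control period).
- snapshot(name): name is "scene" or "side" or "wrist"; returns the picture (384x512x3 uint8, red, green, blue); there is no depth.
- camera_model(name): a dict with "mtx" (3x3 intrinsics, pixels), "extrinsics" (4x4, takes a point from camera to world coordinates); the wrist camera has in their place "T_tool_cam" (4x4, takes a point from camera to tool coordinates, whose origin is the TCP and whose axes are the flange's). Camera axes: x right, y up, looking along -z (the intrinsics and any distortion apply to the point x, -y, -z); pixel columns grow to the right and rows downward; lengths in m; the calibration is good to about 2 mm. The wrist camera is an equidistant fisheye: a pixel r from the principal point sees the ray r / f radians off the axis. A picture is of the moment at which its call begins: read the wrist's pose just before it. camera_model takes no time and is no camera call.
- workorder.finish_job(): hands the job in, once; it reports no verdict.
Trained networks look in the newest picture that a camera, given by its name, has taken for a name from the list of things; names that differ only in an ending like _2 or _b are one class to them, and where a whole thing is asked for, a point or a joint stands for the part that bears it (a point fixed in the world has none). Each returns a list of dicts, best first, with "p" (0 to 1); they miss things now and then, are a little off and sometimes report something else, mostly with a low value. They report only what shows in the picture. A call takes as long as a camera call.
- boxes_of(thing, camera): "rect" ([left, top, right, bottom] in pixels, round what is visible of it).
- mark_of(thing, camera): "pixel" ([row, column] in pixels: a listed point, or the origin of a listed thing).
The state is a dict: "clock": time; "q": joint angles; "qd": joint speeds; "joint_torque": joint torques, N m; "tool_pos": TCP position; "eef_rot": TCP orientation; "contact_force": force on the tool from outside, world axes, zero at the start; "moment": the same for the moment, N m; "opening": opening from 0.0 (shut) to 1.0 (fully open).
Only numpy, scipy, OpenCV 4.12 (cv2) and the standard library are available. Lean on these libraries where they do the work, as an engineer would, in place of code of your own. Each camera call takes 0.05 s, during which the arm holds its last target.

TASK

Kit the black foam service tray: lay the battery pack that was dumped across it, the disk drive and the blue-handled pliers lying beside it each in the cavity cut to its outline, fully down on the yellow floor and lying flat, with the pliers' nose in the tapered end, and let go of them. Leave the solvent bottle, the tape roll and the cooling fan standing where they are.

Things in the scene. Friction and masses are not known exactly. Their poses are not given: they have to be found in the camera images.
- tray: Fixed tray 315 (own x) x 160 (own y) x 12 mm high: a 4 mm yellow base sheet under 8 mm of rigid black foam. Origin: centre of its underside, on the table; z up. Three yellow-floored cavities and their grey-floored finger reliefs (30 mm wide along x, on both sides of each cavity, open into it) are cut through the foam, floors 4 mm above the table. The cavities' long sides lie along the tray's y.
- battery_cavity (a point): Centre of the battery cavity's floor, at tray (-97, 0, 4) mm. Cavity 51 mm (tray x) by 135 mm (tray y), 8 mm deep: 2.5 mm play all round. Finger reliefs on both sides at tray y -22 to +22 mm (the one towards the drive cavity is shared with it and runs from y -37 to +22 mm).
- drive_cavity (a point): Centre of the drive cavity's floor, at tray (-4, -15, 4) mm. Cavity 75 mm (tray x) by 105 mm (tray y), 8 mm deep: 2.5 mm play all round. Finger reliefs on both sides at tray y -37 to +7 mm. At the start the battery lies across it.
- pliers_cavity (a point): Centre of the pliers cavity's floor, at tray (93, 0, 4) mm; 8 mm deep. 59 mm wide (tray x) from tray y +69 to +18 mm, then 52 mm, its flanks tapering straight to 9 mm wide at y -69 mm: about 3 mm play. Finger reliefs on both sides at tray y +18 to +62 mm. The pliers fit only with the nose to tray -y, that is, with their axes along the tray's.
- pliers_cavity_nose (a point): Point on the cavity floor at tray (93, -64, 4) mm, where the pliers' nose belongs.
- battery: Black battery pack, a box 46 mm (own x) by 130 mm (own y) by 19 mm high, about 0.2 kg. Origin at the centre of its underside. Starts lying flat on top of the tray's foam over the drive cavity, long side within 0.3 rad of the tray's y. Grip it across the 46 mm. Either way round fits.
- drive: Silver 2.5 inch disk drive, a box 70 mm (own x) by 100 mm (own y) by 11 mm high, about 0.1 kg. Origin at the centre of its underside. Starts flat on the open table beside the tray (not the ones stored at the back edge), at any yaw. Grip it across the 70 mm. Either way round fits.
- pliers: Closed, rigid cutting pliers, blue and grey grips, flat, 53 (own x) x 132 (own y) x 10 mm, 0.085 kg. Origin: middle of the outline, on the underside; nose to own -y. Width: 2 mm at y -66 mm, 46 mm at y +22, 51 mm at y +35, 53 mm at y +47 (sides parallel). Grip across own x at y about +40 mm, level with the cavity's reliefs; the nose stands 4 mm off the table.
- pliers_nose (a point): Point near the tip of the pliers' nose, at pliers (0, -64, 4) mm.
- bottle: White solvent bottle with yellow label and red pointed cap, 54 mm wide, 134 mm high, upright. Origin at the centre of its underside. Bystander.
- tape: Roll of amber tape lying flat, 77 mm across, 20 mm high. Origin at the centre of its underside. Bystander.
- fan: Black laptop cooling fan with a short red wire, 65 by 96 by 11 mm, flat on the table. Origin at the centre of its underside. Bystander, not part of the kit.

How it is judged:
At the end, for the whole second after the job is handed in: Battery, drive and pliers lie at rest in their cavities: within 6 mm of the centre, 3 mm of floor height, 0.06 rad of flat, 0.09 rad of the tray's y; pliers' nose within 12 mm of its nose point; bottle, tape and fan within 30 mm of their starts, bottle tilted under 0.1 rad (horizontal distance between battery and battery_cavity below 0.006 m and z of battery in the frame of battery_cavity between -0.003 and 0.003 m and angle between each of battery, drive, pliers's own z axis and vertical below 0.06 rad and angle between the y axis of each of battery, drive, pliers and the y axis of tray, either way round below 0.09 rad and linear speed of each of battery, drive, pliers below 0.02 m/s and horizontal distance between drive and drive_cavity below 0.006 m and z of drive in the frame of drive_cavity between -0.003 and 0.003 m and horizontal distance between pliers and pliers_cavity below 0.006 m and z of pliers in the frame of pliers_cavity between -0.003 and 0.003 m and horizontal distance between pliers_nose and pliers_cavity_nose below 0.012 m and distance of each of bottle, tape, fan from where it was at the start of the episode below 0.03 m and angle between bottle's own z axis and vertical below 0.1 rad); the robot touches nothing.
It fails at once if the solvent bottle was pushed more than 30 mm from where it stood (distance of bottle from where it was at the start of the episode above 0.03 m).
It fails at once if the tape roll was pushed more than 30 mm from where it stood (distance of tape from where it was at the start of the episode above 0.03 m).
It fails at once if the cooling fan was pushed more than 30 mm from where it stood (distance of fan from where it was at the start of the episode above 0.03 m).
It fails at once if the solvent bottle was tipped (angle between bottle's own z axis and vertical above 0.3 rad).
It also fails if it takes over 66 s, if anything falls off the work surface, if the arm or the gripper's body presses on something with over 40 N, if the wrist force passes 120 N, or if a joint passes its speed limit or range.

## Working session

There is one attempt and no reset: what is moved stays moved. The work goes in short steps, Python scripts to look and compute and a tool call to move; the robot and the scene stay as the last step left them, time stands still between calls to the robot, and variables do not carry over. Pictures are saved under pics/ and viewed, and the job is handed in when it is done.

Besides the shell and the picture viewer there is one more tool, called as name([rows], argument=value, ...), one row to a line, values as JSON. jog_arm: Moves the arm, as the interface text tells. Scaled input: -1 to 1 covers 75 cm each way for a shift and 2 rad each way for a turn. Its arguments: {"type":"object","properties":{"rows":{"type":"array"},"gripper":{"type":"number"},"newtons":{"type":"number"}},"required":["rows"]}

```bash
ls; mkdir -p pics
cat > h.py <<'E'
import numpy as np, cv2
from scipy.spatial.transform import Rotation as R
from plant import get_state, snapshot, camera_model, workorder, boxes_of, mark_of, r
def snap(cam,name):
    im=snapshot(cam); cv2.imwrite(f'pics/{name}.png',im[:,:,::-1]); return im
E
python3 - <<'E'
from h import *
s=get_state(); print(s); print(r.finger_overhang)
for c in ['scene','side','wrist']:
    print(c,camera_model(c)); snap(c,c+'0')
print(get_state()['clock'])
E
```

```text
pics
{'clock': 0.0, 'q': array([ 0.0338181 ,  0.68999296, -0.19455114,  1.566342  ,  0.15733814,
        0.90252763, -0.21511439]), 'qd': array([-0.00081811, -0.00086345,  0.00053049,  0.00184123,  0.000533  ,
       -0.00116907, -0.00063368]), 'joint_torque': array([ 3.38560185e-04, -5.27571630e+01, -1.26686912e+00, -1.53434461e+01,
       -5.26333472e-02,  6.56995355e-03,  1.65937727e-04]), 'tool_pos': array([ 6.24398925e-01, -4.90859345e-05,  2.59905905e-01]), 'eef_rot': array([ 7.07069700e-01,  7.07143241e-01, -7.10874654e-04, -6.08207245e-04]), 'contact_force': array([-0.2011541 ,  0.02160506, -0.25455778]), 'moment': array([-0.01334826,  0.03588665, -0.01889638]), 'opening': 1.0022505205535215}
0.022
scene {'mtx': array([[376.89847858,   0.        , 256.87293193],
       [  0.        , 376.89847858, 204.18046171],
       [  0.        ,   0.        ,   1.        ]]), 'extrinsics': array([[ 0.90315824,  0.3298179 , -0.27481875,  0.1713837 ],
       [-0.42914319,  0.71131546, -0.55665649, -0.82870965],
       [ 0.01188755,  0.62068549,  0.78396952,  1.15879981],
       [ 0.       
[... 398 characters left out ...]
      [-2.44027694e-02,  8.50314908e-01,  5.25708154e-01,
         8.53741603e-01],
       [ 0.00000000e+00,  0.00000000e+00,  0.00000000e+00,
         1.00000000e+00]])}
wrist {'mtx': array([[297.31863964,   0.        , 257.65015175],
       [  0.        , 297.31863964, 189.52541591],
       [  0.        ,   0.        ,   1.        ]]), 'T_tool_cam': array([[ 3.92810360e-05,  9.61991840e-01,  2.73078192e-01,
         7.04369205e-02],
       [ 9.99999872e-01,  9.98472786e-05, -4.95584423e-04,
         4.69414901e-04],
       [-5.04014285e-04,  2.73078176e-01, -9.61991713e-01,
        -1.23500660e-01],
       [ 0.00000000e+00,  0.00000000e+00,  0.00000000e+00,
         1.00000000e+00]])}
0.15
```

View pics/scene0.png

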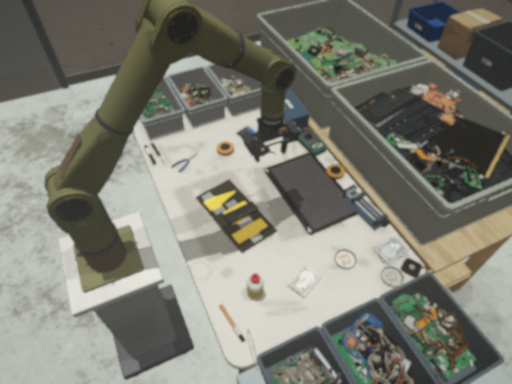

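View pics/side0.png

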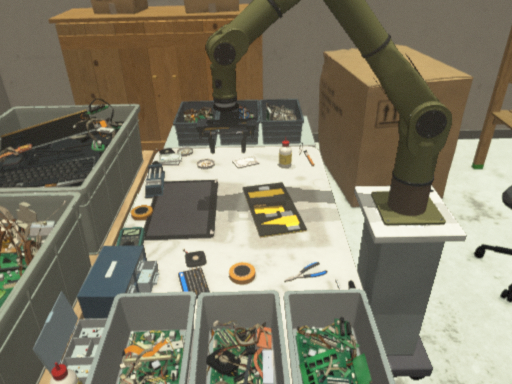

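View pics/wrist0.png

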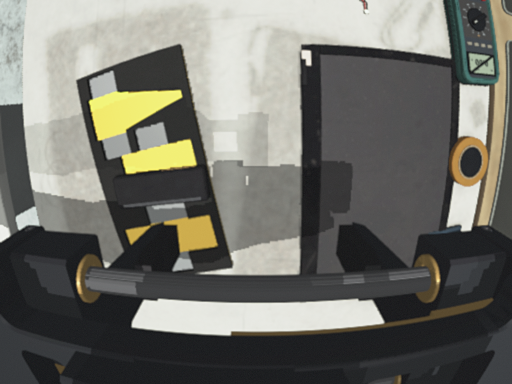

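```bash
cat >> h.py <<'E'
def K(c): return camera_model(c)
def ray(cam,px,st=None):
    """px=(row,col) -> origin, dir in world"""
    m=camera_model(cam); f=m['mtx'][0,0]; u=(px[1]-m['mtx'][0,2])/f; v=(px[0]-m['mtx'][1,2])/f
    if cam=='wrist':
        th=np.hypot(u,v); k=np.sin(th)/th if th>1e-9 else 1
        d=np.array([u*k,-v*k,-np.cos(th)])
        T=np.eye(4); T[:3,:3]=R.from_quat(st['eef_rot']).as_matrix(); T[:3,3]=st['tool_pos']; E=T@m['T_tool_cam']
    else:
        d=np.array([u,-v,-1]); E=m['extrinsics']
    d=E[:3,:3]@d; return E[:3,3],d/np.linalg.norm(d)
def onz(cam,px,z,st=None):
    o,d=ray(cam,px,st); return o+d*(z-o[2])/d[2]
def proj(cam,P,st=None):
    m=camera_model(cam); P=np.atleast_2d(P)
    if cam=='wrist':
        T=np.eye(4); T[:3,:3]=R.from_quat(st['eef_rot']).as_matrix(); T[:3,3]=st['tool_pos']; E=T@m['T_tool_cam']
    else: E=m['extrinsics']
    Q=(P-E[:3,3])@E[:3,:3]; x,y,z=Q[:,0],-Q[:,1],-Q[:,2]; f=m['mtx'][0,0]
    if cam=='wrist':
        rr=np.hypot(x,y); th=np.arctan2(rr,z); k=np.where(rr>1e-12,th/np.maximum(rr,1e-12),1); u,v=x*k,y*k
    else: u,v=x/z,y/z
    return np.stack([v*f+m['mtx'][1,2],u*f+m['mtx'][0,2]],1)
def tri(obs):
    A=np.zeros((3,3));b=np.zeros(3)
    for o,d in obs:
        M=np.eye(3)-np.outer(d,d);A+=M;b+=M@o
    p=np.linalg.solve(A,b); return p,[np.linalg.norm(np.cross(d,p-o)) for o,d in obs]
E
python3 - <<'E'
from h import *
st=get_state()
things='tray battery_cavity drive_cavity pliers_cavity pliers_cavity_nose battery drive pliers pliers_nose bottle tape fan'.split()
for t in things:
    for c in ['scene','side','wrist']:
        m=mark_of(t,c)[:3]
        if m: print(t,c,[(np.round(x['pixel']).astype(int).tolist(),round(x['p'],2),np.round(onz(c,x['pixel'],0.004,st),3)[:2].tolist()) for x in m])
print(get_state()['clock'])
E
```

```text
tray scene [([212, 237], 0.87, [0.49, -0.014])]
tray side [([206, 272], 0.65, [0.474, -0.024]), ([282, 282], 0.49, [0.463, 0.37]), ([196, 267], 0.4, [0.49, -0.088])]
tray wrist [([172, 150], 0.89, [0.478, -0.013])]
battery_cavity scene [([234, 254], 0.98, [0.505, -0.131]), ([212, 236], 0.33, [0.488, -0.011])]
battery_cavity side [([195, 268], 0.85, [0.488, -0.095])]
battery_cavity wrist [([240, 171], 0.88, [0.498, -0.114])]
drive_cavity scene [([211, 241], 0.94, [0.505, -0.014])]
drive_cavity side [([209, 267], 0.62, [0.492, -0.006])]
drive_cavity wrist [([168, 162], 0.9, [0.495, -0.008])]
pliers_cavity scene [([199, 223], 0.58, [0.468, 0.071])]
pliers_cavity side [([222, 276], 0.61, [0.467, 0.076])]
pliers_cavity wrist [([109, 134], 0.7, [0.46, 0.074])]
pliers_cavity_nose scene [([190, 234], 0.96, [0.525, 0.096])]
pliers_cavity_nose side [([222, 260], 0.89, [0.519, 0.073])]
pliers_cavity_nose wrist [([96, 175], 0.56, [0.518, 0.088])]
battery scene [([211, 239], 0.75, [0.501, -0.011])]
battery side [([202, 266], 0.93, [0.497, -0.051])]
battery wrist [([186, 160], 0.89, [0.491, -0.033])]
drive scene [([281, 306], 0.55, [0.586, -0.376])]
drive side [([164, 244], 0.79, [0.581, -0.352])]
pliers scene [([233, 251], 0.69, [0.499, -0.122]), ([160, 183], 0.63, [0.39, 0.342])]
pliers side [([274, 306], 0.81, [0.392, 0.338])]
pliers_nose scene [([151, 196], 0.58, [0.461, 0.371])]
pliers_nose side [([281, 281], 0.57, [0.466, 0.363])]
bottle scene [([293, 253], 0.84, [0.404, -0.341])]
bottle side [([166, 287], 0.53, [0.398, -0.328])]
tape scene [([151, 228], 0.62, [0.59, 0.316]), ([212, 235], 0.2, [0.484, -0.006])]
tape side [([275, 243], 0.72, [0.575, 0.339])]
fan scene [([152, 265], 0.4, [0.732, 0.239])]
fan side [([255, 196], 0.89, [0.724, 0.246])]
1.95
```

jog_arm([
  [[-0.133,-0.167,-0.053],0],
  [[-0.133,-0.167,-0.053],0],
  [[-0.133,-0.167,-0.053],0],
  [[-0.133,-0.167,-0.053],0],
  [[-0.133,-0.167,-0.053],0],
  [[-0.133,-0.167,-0.053],0],
  [[-0.133,-0.167,-0.053],0],
])

```text
clock: 2.53
tool_pos: [0.5005, -0.0993, 0.3008]
eef_rot: [0.707, 0.707, 0.001, 0.0]
contact_force: [0.4, 0.2, -0.9]
opening: 1.0
```

Run:
```python
from h import *
import pickle
st=get_state(); print(st['clock'],st['tool_pos'],st['eef_rot'],np.abs(st['qd']).max())
im=snap('wrist','wrist1'); pickle.dump(st,open('st1.pkl','wb'))
cv2.imwrite('pics/w1crop.png',cv2.resize(im[:,:,::-1][20:320,100:400],None,fx=2,fy=2,interpolation=cv2.INTER_CUBIC))
for t in 'tray battery_cavity drive_cavity pliers_cavity pliers_cavity_nose battery'.split():
    for c in ['wrist']:
        m=mark_of(t,c)[:3]
        if m: print(t,c,[(np.round(x['pixel']).astype(int).tolist(),round(x['p'],2),np.round(onz(c,x['pixel'],0.004,st),3)[:2].tolist()) for x in m])
```

```text
2.5333 [ 0.50054661 -0.09928055  0.300819  ] [7.07073349e-01 7.07139638e-01 8.05890747e-04 4.01588912e-04] 0.024805661181086215
tray wrist [([94, 241], 0.71, [0.479, -0.01])]
battery_cavity wrist [([165, 255], 0.63, [0.498, -0.111])]
drive_cavity wrist [([94, 253], 0.62, [0.495, -0.011])]
pliers_cavity wrist [([33, 232], 0.92, [0.466, 0.079]), ([309, 301], 0.31, [0.578, -0.368])]
pliers_cavity_nose wrist [([26, 272], 0.86, [0.521, 0.09]), ([33, 230], 0.46, [0.463, 0.08])]
battery wrist [([107, 253], 0.85, [0.495, -0.029])]
```

View pics/w1crop.png

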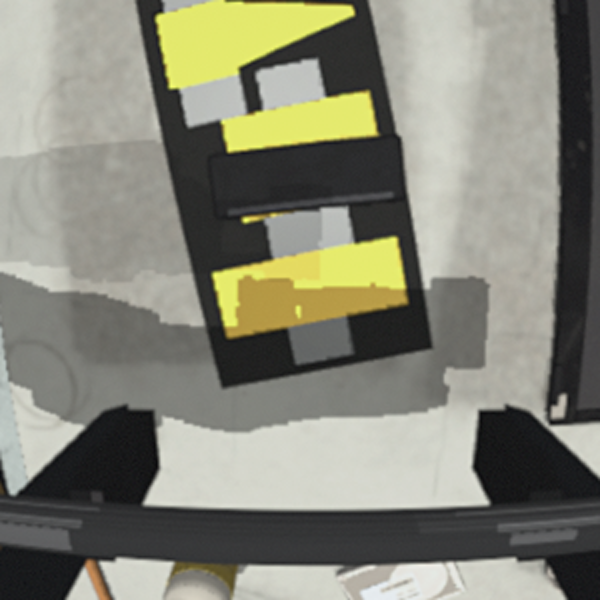

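Run:
```python
import cv2,numpy as np
a=cv2.imread('pics/wrist0.png'); b=cv2.imread('pics/wrist1.png')
def g(x): return (255*(x/255.)**0.45).astype(np.uint8)
def crop(im,x0,y0,w,h,s,name):
    c=cv2.resize(g(im[y0:y0+h,x0:x0+w]),None,fx=s,fy=s,interpolation=cv2.INTER_CUBIC)
    for i in range(0,w,10):
        cv2.putText(c,str(x0+i),(i*s,8),0,.3,(0,0,255)); cv2.line(c,(i*s,10),(i*s,14),(0,0,255))
    for i in range(0,h,10):
        cv2.putText(c,str(y0+i),(0,i*s+3),0,.3,(0,0,255)); 
    cv2.imwrite(name,c)
crop(b,165,0,155,115+20,5,'pics/c1.png')
crop(a,70,35,170,120,4,'pics/c2.png')
crop(a,100,150,150,120,5,'pics/c3.png')
```

```text
(no output)
```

View pics/c1.png

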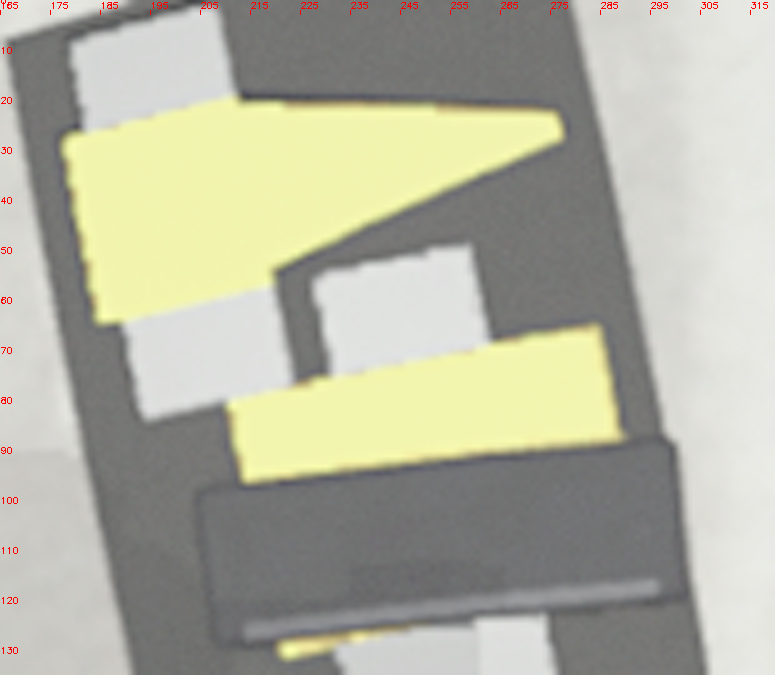

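View pics/c3.png

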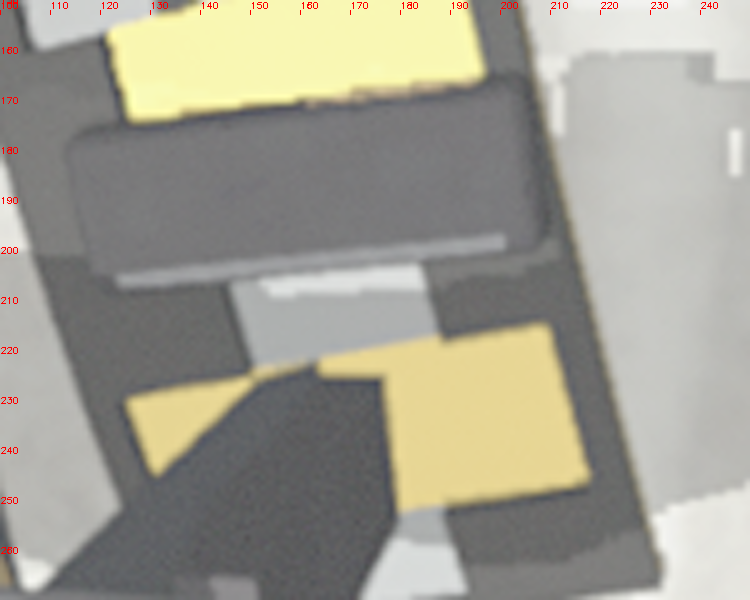

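View pics/c2.png

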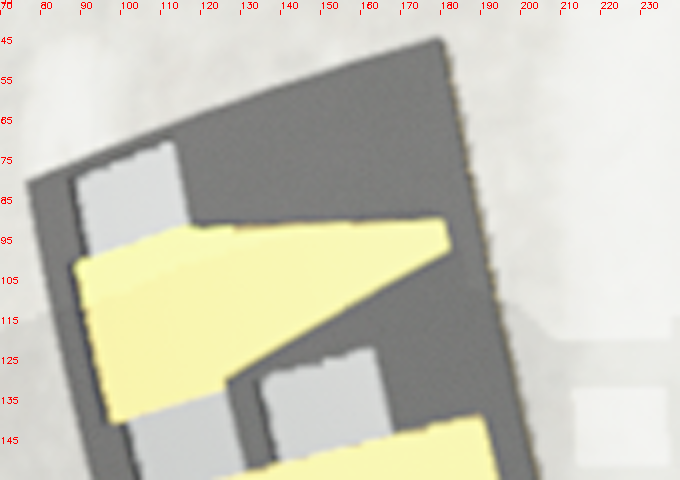

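```bash
cat > fit.py <<'E'
from h import *
import pickle
from scipy.optimize import least_squares
def cv(x0,y0,s,cx,cy): return ((cy+.5)/s-.5+y0,(cx+.5)/s-.5+x0)
def fit(obs,x0,fixz=False):
    # obs: (cam,st,(row,col),(lx,ly,lz)); pose x,y,yaw,dz
    def res(p):
        c,s=np.cos(p[2]),np.sin(p[2]); o=[]
        for cam,st,px,l in obs:
            P=[p[0]+c*l[0]-s*l[1],p[1]+s*l[0]+c*l[1],l[2]+(0 if fixz else p[3])]
            o.append(proj(cam,P,st)[0]-px)
        return np.ravel(o)
    f=least_squares(res,x0,loss='soft_l1'); return f.x,np.round(res(f.x).reshape(-1,2),1)
E
python3 - <<'E'
from fit import *
st1=pickle.load(open('st1.pkl','rb'))
st0=dict(tool_pos=np.array([ 6.24398925e-01, -4.90859345e-05,  2.59905905e-01]),eef_rot=np.array([ 7.07069700e-01,  7.07143241e-01, -7.10874654e-04, -6.08207245e-04]))
pickle.dump(st0,open('st0.pkl','wb'))
A=lambda x,y:cv(70,35,4,x,y); B=lambda x,y:cv(100,150,5,x,y); C=lambda x,y:cv(165,0,5,x,y); D=lambda x,y:cv(100,20,2,x,y)
w='wrist'; t=.012
def L(x,y,z=t): return (x/1e3,y/1e3,z)
obs=[(w,st0,A(28,183),L(157.5,80)),(w,st0,A(441,38),L(157.5,-80)),(w,st0,B(660,585),L(-157.5,-80)),
(w,st1,D(222,386),L(-157.5,80)),(w,st1,D(432,347),L(-157.5,-80)),(w,st1,C(8,37),L(157.5,80)),
(w,st1,C(275,270),L(67,18)),(w,st1,C(97,325),L(63.5,69)),(w,st1,D(213,272),L(-71.5,67.5)),(w,st1,D(398,237),L(-71.5,-67.5)),(w,st0,A(226,380),L(67,18))]
p,rs=fit(obs,[.48,-.013,1.4,0]); print('tray',p,'\n',rs.tolist())
bo=[(w,st1,C(198,487),L(23,65,.031)),(w,st1,C(674,437),L(23,-65,.031)),(w,st1,C(688,598),L(-23,-65,.031)),(w,st1,C(215,648),L(-23,65,.031)),
(w,st0,B(67,135),L(23,65,.031)),(w,st0,B(520,78),L(23,-65,.031)),(w,st0,B(548,248),L(-23,-65,.031)),(w,st0,B(90,272),L(-23,65,.031))]
p2,rs=fit(bo,[.495,-.03,1.5,0]); print('bat',p2,'\n',rs.tolist())
c,s=np.cos(p[2]),np.sin(p[2])
for n,x,y in [('bat',-97,0),('drv',-4,-15),('pl',93,0),('nose',93,-64)]:
    print(n,p[0]+(c*x-s*y)/1e3,p[1]+(s*x+c*y)/1e3)
E
```

```text
tray [ 0.47890783 -0.01401561  1.76679415 -0.00370148] 
 [[-0.7, 0.4], [-0.4, 0.6], [0.1, 0.9], [0.7, -0.1], [0.2, 0.2], [0.6, -0.4], [0.1, -0.7], [0.1, 0.2], [0.5, -1.1], [-0.5, -0.4], [-0.6, 0.1]]
bat [ 0.49516336 -0.02897501  1.66824199 -0.0091948 ] 
 [[-0.7, -1.1], [-0.4, 0.0], [1.1, 0.1], [0.4, -0.6], [-1.2, -0.1], [-0.7, 0.5], [0.2, -0.1], [3.4, 2.2]]
bat 0.4977981244252119 -0.10915842747440244
drv 0.4943996145360124 -0.01501784042220155
pl 0.4607965081483438 0.07720380151231958
nose 0.523571153701766 0.08966750383715935
```

Run:
```python
from fit import *
st1=pickle.load(open('st1.pkl','rb'));st0=pickle.load(open('st0.pkl','rb'))
B=lambda x,y:cv(100,150,5,x,y); C=lambda x,y:cv(165,0,5,x,y);D=lambda x,y:cv(100,20,2,x,y)
w='wrist'
def L(x,y,z=.012): return (x/1e3,y/1e3,z)
for z in (.031,.022):
  bo=[(w,st1,C(198,487),L(23,65,z)),(w,st1,C(674,437),L(23,-65,z)),(w,st1,C(688,598),L(-23,-65,z)),(w,st1,C(215,648),L(-23,65,z))]
  print(z,fit(bo,[.495,-.03,1.7],True))
st=st1
bo=[(w,st1,D(222,386),L(-157.5,80)),(w,st1,D(432,347),L(-157.5,-80)),(w,st1,C(8,37),L(157.5,80)),
(w,st1,C(275,270),L(67,18)),(w,st1,C(97,325),L(63.5,69)),(w,st1,D(213,272),L(-71.5,67.5)),(w,st1,D(398,237),L(-71.5,-67.5))]
print(fit(bo,[.48,-.013,1.7],True))
```

```text
0.031 (array([ 0.49574949, -0.02879709,  1.67669233]), array([[-0.7, -2. ],
       [-1.3,  1.3],
       [ 0.8,  1.7],
       [ 1.2, -1.2]]))
0.022 (array([ 0.4956881 , -0.02884272,  1.67363117]), array([[-0.5, -0.8],
       [-0.7,  0.3],
       [ 0.7,  0.6],
       [ 0.6, -0.2]]))
(array([ 0.47977022, -0.01369687,  1.76463037]), array([[ 1.3, -0.1],
       [ 0.9,  1.1],
       [-0.5, -0.3],
       [-0.7, -0.3],
       [-0.6,  0.2],
       [ 0.6, -1.1],
       [-0.3,  0.5]]))
```

jog_arm([
  [[0.094,-0.006,0.2],0.735],
  [[0.094,-0.006,0.2],0.735],
  [[0.094,-0.006,0.2],0.735],
  [[0.094,-0.006,0.25],0.735],
  [[0.094,-0.006,0.25],0.735],
  [[0.094,-0.006,0.25],0.735],
  [[0.094,-0.006,0.25],0.735],
  [[0.094,-0.006,0.25],0.735],
  [[0.094,-0.006,0.25],0.735],
  [[0.094,-0.006,0.25],0.735],
  [[0.094,-0.006,0.25],0.735],
  [[0.094,-0.006,0.25],0.735],
  [[0.094,-0.006,0.25],0.735],
  [[0.094,-0.006,0.25],0.735],
  [[0.094,-0.006,0.25],0.735],
])

```text
clock: 4.13
tool_pos: [0.4955, -0.029, 0.1129]
eef_rot: [0.999, 0.052, 0.0, -0.0]
contact_force: [0.1, -0.3, 0.2]
opening: 1.0
```

```bash
cat >> h.py <<'E'
def goal(x,y,z,tooly_yaw,st=None):
    """prints shift (norm.) and turn for jog from current measured pose"""
    st=st or get_state(); M=R.from_quat(st['eef_rot']).as_matrix()
    d=M.T@(np.array([x,y,z])-st['tool_pos'])/.75
    yw=np.arctan2(M[1,1],M[0,1]); a=-(tooly_yaw-yw); a=(a+np.pi/2)%np.pi-np.pi/2
    print('clock',st['clock'],'pos',np.round(st['tool_pos'],4),'yaw',round(yw,4),'tilt',np.round(M[:2,2],4),'q',np.round(st['q'],2),'F',np.round(st['contact_force'],1),'op',round(st['opening']*88.1,1))
    print('JOG',np.round(d,4),round(a/2,4))
E
python3 - <<'E'
from h import *
goal(.4956,-.0289,.037,1.672)
snap('wrist','wrist2')
snap('side','side2')
E
```

```text
clock 4.1333 pos [ 0.4955 -0.029   0.1129] yaw -1.467 tilt [0.0001 0.0001] q [-0.12  0.79  0.15  2.08 -0.36  0.3  -1.14] F [ 0.1 -0.3  0.2] op 88.1
JOG [ 2.000e-04 -1.000e-04  1.012e-01] 0.0013
```

View pics/wrist2.png

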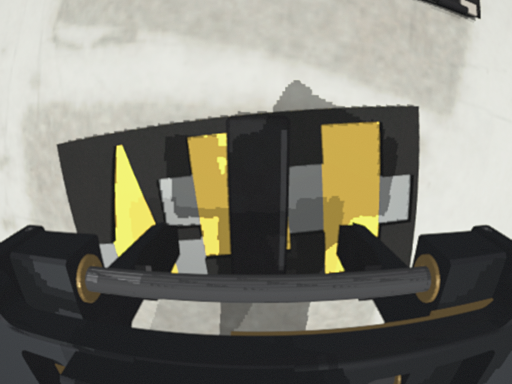

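jog_arm([
  [[0,0,0.05],0],
  [[0,0,0.085],0],
  [[0,0,0.1],0],
  [[0,0,0.101],0],
  [[0,0,0.101],0],
  [[0,0,0.101],0],
])

```text
clock: 4.73
tool_pos: [0.4958, -0.0294, 0.0382]
eef_rot: [0.999, 0.05, 0.001, 0.0]
contact_force: [0.5, 0.2, 0.3]
opening: 0.995
```

jog_arm([
  [[0,0,0],0],
  [[0,0,0],0],
  [[0,0,0],0],
  [[0,0,0],0],
  [[0,0,0],0],
  [[0,0,0],0],
  [[0,0,0],0],
  [[0,0,0],0],
  [[0,0,0],0],
  [[0,0,0],0],
], gripper=30, newtons=25)

```text
clock: 5.57
tool_pos: [0.4953, -0.0292, 0.0373]
eef_rot: [0.999, 0.05, 0.0, -0.0]
contact_force: [-0.1, -0.2, 3.7]
opening: 0.51
```

Run:
```python
from h import *
goal(.4956,-.0289,.037,1.672)
snap('wrist','wrist3'); snap('side','side3')
```

```text
clock 5.5667 pos [ 0.4953 -0.0292  0.0373] yaw -1.4699 tilt [0.0001 0.0001] q [-0.07  0.93  0.06  2.09 -0.39  0.13 -1.11] F [-0.1 -0.2  3.7] op 44.9
JOG [ 0.0004 -0.0003  0.0004] -0.0001
```

View pics/wrist3.png

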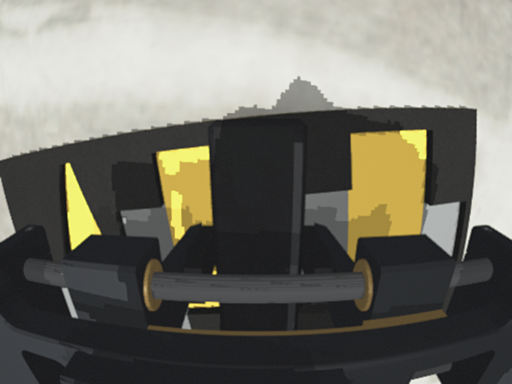

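Run:
```python
from h import *
goal(.498,-.109,.055,1.766)
```

```text
clock 5.6667 pos [ 0.4953 -0.0292  0.0373] yaw -1.4699 tilt [0.0002 0.0001] q [-0.07  0.93  0.06  2.09 -0.39  0.13 -1.11] F [0.3 0.6 3.7] op 45.0
JOG [-0.0072  0.1062 -0.0236] -0.0471
```

jog_arm([
  [[0,0,-0.03],0],
  [[0,0.01,-0.05],0],
  [[-0.004,0.05,-0.05],-0.047],
  [[-0.007,0.09,-0.04],-0.047],
  [[-0.007,0.106,-0.024],-0.047],
  [[-0.007,0.106,-0.024],-0.047],
  [[-0.007,0.106,-0.024],-0.047],
  [[-0.007,0.106,-0.024],-0.047],
  [[-0.007,0.106,-0.024],-0.047],
])

```text
clock: 6.42
tool_pos: [0.4981, -0.1071, 0.0553]
eef_rot: [0.995, 0.098, -0.0, -0.001]
contact_force: [-0.0, -0.1, -2.1]
opening: 0.517
```

Run:
```python
from h import *
goal(.498,-.109,.0295,1.766)
snap('wrist','wrist4'); snap('side','side4')
import cv2
im=cv2.imread('pics/wrist4.png'); im=(255*(im/255.)**.5).astype(np.uint8)
cv2.imwrite('pics/w4c.png',cv2.resize(im[80:340,80:460],None,fx=2,fy=2))
goal(.498,-.109,.0295,1.766)
```

```text
clock 6.4167 pos [ 0.4981 -0.1071  0.0553] yaw -1.3738 tilt [-0.0002  0.0014] q [ 0.08  0.9   0.07  2.05 -0.28  0.2  -0.97] F [-0.  -0.1 -2.1] op 45.5
JOG [-0.0006  0.0025  0.0344] 0.0009
clock 6.5167 pos [ 0.4982 -0.1074  0.0554] yaw -1.3738 tilt [0.0002 0.0008] q [ 0.08  0.9   0.07  2.05 -0.28  0.2  -0.97] F [-0.4 -0.6 -1.5] op 44.8
JOG [-0.0007  0.0021  0.0346] 0.0009
```

View pics/w4c.png

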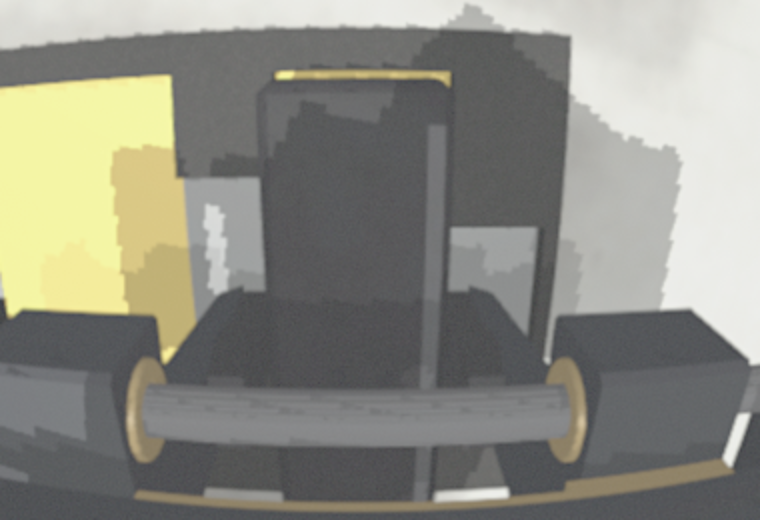

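Run:
```python
from h import *
st=get_state(); M=R.from_quat(st['eef_rot']).as_matrix()
def tool(c,r,z): 
    P=onz('wrist',((r+.5)/2-.5+80,(c+.5)/2-.5+80),z,st); return np.round((M.T@(P-st['tool_pos']))*1e3,1),np.round(P,4)
for z in (.049,.030): print('bat end',z,tool(262,84,z),tool(449,84,z))
for z in (.004,.012): print('cav end',z,tool(275,72,z),tool(451,72,z))
for z in (.012,): print('tray edge',tool(571,37,z), tool(545,228,z))
```

```text
bat end 0.049 (array([ 64.7, -20.6,   6.5]), array([ 0.5577, -0.0745,  0.049 ])) (array([64.7, 20.3,  6.4]), array([ 0.5657, -0.1146,  0.049 ]))
bat end 0.03 (array([ 63.8, -23.6,  25.5]), array([ 0.5562, -0.0717,  0.03  ])) (array([63.8, 23.2, 25.4]), array([ 0.5654, -0.1177,  0.03  ]))
cav end 0.004 (array([ 66.1, -23.8,  51.5]), array([ 0.5584, -0.0711,  0.004 ])) (array([66.2, 27.8, 51.4]), array([ 0.5686, -0.1217,  0.004 ]))
cav end 0.012 (array([ 66.3, -22.7,  43.5]), array([ 0.5588, -0.0721,  0.012 ])) (array([66.4, 26.6, 43.4]), array([ 0.5686, -0.1204,  0.012 ]))
tray edge (array([78.2, 62. , 43.4]), array([ 0.5871, -0.1529,  0.012 ])) (array([20.8, 57.3, 43.4]), array([ 0.5298, -0.1594,  0.012 ]))
```

jog_arm([
  [[-0.0013,0.0024,0],0],
  [[-0.0013,0.0024,0.01],0],
  [[-0.0013,0.0024,0.018],0],
  [[-0.0013,0.0024,0.024],0],
  [[-0.0013,0.0024,0.028],0],
  [[-0.0013,0.0024,0.028],0],
  [[-0.0013,0.0024,0.028],0],
])

```text
clock: 7.1
tool_pos: [0.4972, -0.1108, 0.0339]
eef_rot: [0.995, 0.097, -0.0, -0.0]
contact_force: [0.0, 1.0, -2.1]
opening: 0.508
```

Run:
```python
from h import *
goal(.498,-.109,.0295,1.766)
im=snap('wrist','wrist5')[:,:,::-1]; im=(255*(im/255.)**.5).astype(np.uint8)
cv2.imwrite('pics/w5c.png',cv2.resize(im[80:340,80:460],None,fx=2,fy=2))
```

```text
clock 7.1 pos [ 0.4972 -0.1108  0.0339] yaw -1.3761 tilt [-0.0006  0.0002] q [ 0.1   0.94  0.05  2.05 -0.28  0.16 -0.97] F [ 0.   1.  -2.1] op 44.8
JOG [ 0.0015 -0.0021  0.0058] -0.0002
```

View pics/w5c.png

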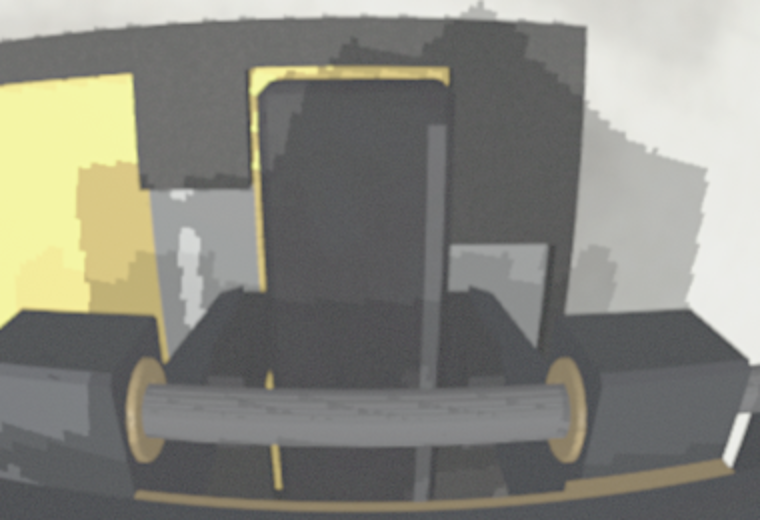

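jog_arm([
  [[0.0003,-0.0015,0],0],
  [[0.0003,-0.0015,0.003],0],
  [[0.0003,-0.0015,0.006],0],
  [[0.0003,-0.0015,0.0063],0],
  [[0.0003,-0.0015,0.0063],0],
])

```text
clock: 7.57
tool_pos: [0.4974, -0.1096, 0.0294]
eef_rot: [0.995, 0.097, -0.0, -0.0]
contact_force: [-1.0, -1.2, -2.9]
opening: 0.51
```

Run:
```python
from h import *
goal(.498,-.109,.0295,1.766)
im=snap('wrist','wrist6')[:,:,::-1]; im=(255*(im/255.)**.5).astype(np.uint8)
cv2.imwrite('pics/w6c.png',cv2.resize(im[80:340,80:460],None,fx=2,fy=2))
```

```text
clock 7.5667 pos [ 0.4974 -0.1096  0.0294] yaw -1.3759 tilt [-0.      0.0001] q [ 0.1   0.95  0.05  2.05 -0.28  0.15 -0.97] F [-1.  -1.2 -2.9] op 44.9
JOG [ 0.0009 -0.0006 -0.0001] -0.0001
```

View pics/w6c.png

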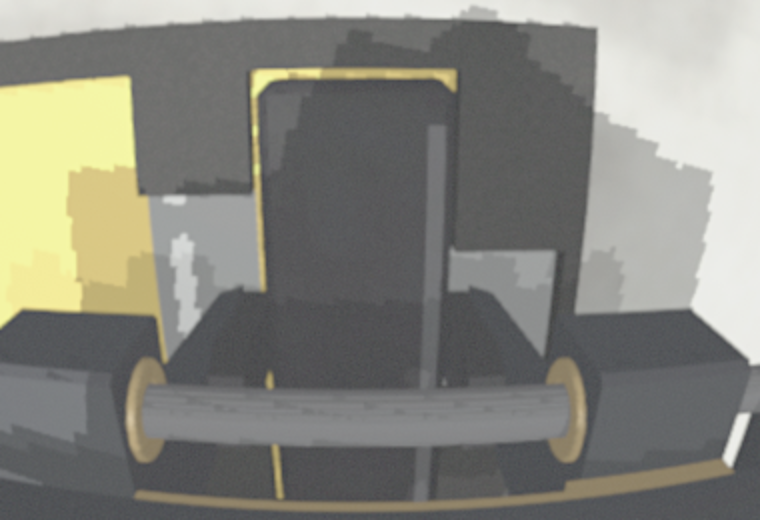

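jog_arm([
  [[0,0,0.001],0],
  [[0,0,0.0016],0],
  [[0,0,0.0016],0],
])

```text
clock: 7.87
tool_pos: [0.4975, -0.1097, 0.0293]
eef_rot: [0.995, 0.097, 0.0, -0.0]
contact_force: [-1.4, 0.3, 8.1]
opening: 0.505
```

jog_arm([
  [[0,0,0],0],
  [[0,0,0],0],
  [[0,0,0],0],
  [[0,0,0],0],
  [[0,0,-0.02],0],
  [[0,0,-0.06],0],
  [[0,0,-0.11],0],
  [[0,0,-0.16],0],
  [[0,0,-0.2],0],
  [[0,0,-0.2],0],
  [[0,0,-0.2],0],
], gripper=62)

```text
clock: 8.78
tool_pos: [0.4984, -0.1098, 0.1797]
eef_rot: [0.995, 0.097, 0.002, 0.0]
contact_force: [0.2, 0.9, -1.2]
opening: 0.698
```

Run:
```python
from h import *
goal(.58,-.365,.2,1.766)
im=snap('wrist','wrist7')[:,:,::-1]; im=(255*(im/255.)**.5).astype(np.uint8)
cv2.imwrite('pics/w7c.png',cv2.resize(im[0:300,60:460],None,fx=2,fy=2))
```

```text
clock 8.7833 pos [ 0.4984 -0.1098  0.1797] yaw -1.3758 tilt [ 0.0038 -0.0006] q [ 0.02  0.68  0.18  2.   -0.24  0.48 -1.  ] F [ 0.2  0.9 -1.2] op 61.5
JOG [ 0.0408  0.355  -0.0264] -0.0001
```

View pics/w7c.png

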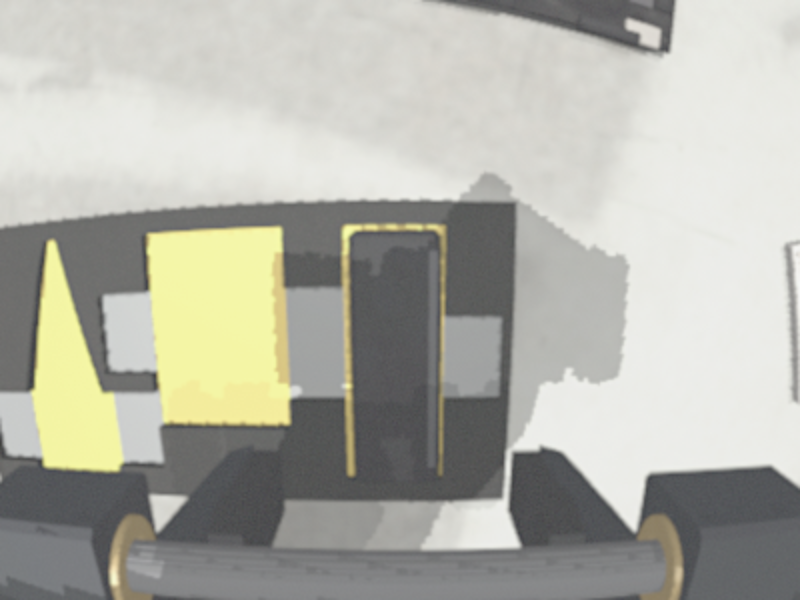

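Run:
```python
from h import *
goal(.50,-.36,.25,1.766)
```

```text
clock 8.8333 pos [ 0.4974 -0.1094  0.1784] yaw -1.3756 tilt [0.0006 0.0001] q [ 0.02  0.68  0.18  2.   -0.24  0.48 -1.  ] F [0.4 0.5 0.2] op 62.1
JOG [-0.0614  0.3284 -0.0955] 0.0
```

jog_arm([
  [[-0.061,0.328,-0.096],0],
  [[-0.061,0.328,-0.096],0],
  [[-0.061,0.328,-0.096],0],
  [[-0.061,0.328,-0.096],0],
  [[-0.061,0.328,-0.096],0],
  [[-0.061,0.328,-0.096],0],
  [[-0.061,0.328,-0.096],0],
  [[-0.061,0.328,-0.096],0],
  [[-0.061,0.328,-0.096],0],
  [[-0.061,0.328,-0.096],0],
  [[-0.061,0.328,-0.096],0],
], gripper=88)

```text
clock: 9.75
tool_pos: [0.5005, -0.3569, 0.2489]
eef_rot: [0.995, 0.099, -0.001, -0.002]
contact_force: [-1.0, 0.4, -0.1]
opening: 0.997
```

Run:
```python
from h import *
import pickle
goal(.58,-.36,.1,1.766)
st=get_state(); pickle.dump(st,open('st8.pkl','wb'))
im=snap('wrist','wrist8')[:,:,::-1]
cv2.imwrite('pics/w8c.png',cv2.resize(im[0:300,60:460],None,fx=2,fy=2))
for t in ['drive','bottle']:
  print(t,mark_of(t,'wrist')[:2],boxes_of(t,'wrist')[:2])
  print(onz('wrist',mark_of(t,'wrist')[0]['pixel'],0,st))
```

```text
clock 9.75 pos [ 0.5005 -0.3569  0.2489] yaw -1.3727 tilt [-0.0019  0.0032] q [ 0.45  0.69  0.17  1.62 -0.15  0.84 -0.69] F [-1.   0.4 -0.1] op 87.9
JOG [0.1033 0.0257 0.1983] 0.0014
drive [{'pixel': [103.9, 284.8], 'p': 0.85}] []
[ 0.58055065 -0.37403578  0.        ]
bottle [{'pixel': [220.6, 234.5], 'p': 0.75}] [{'rect': [206.0, 210.3, 251.8, 272.6], 'p': 0.67}]
[ 0.41687307 -0.34072651  0.        ]
```

View pics/w8c.png

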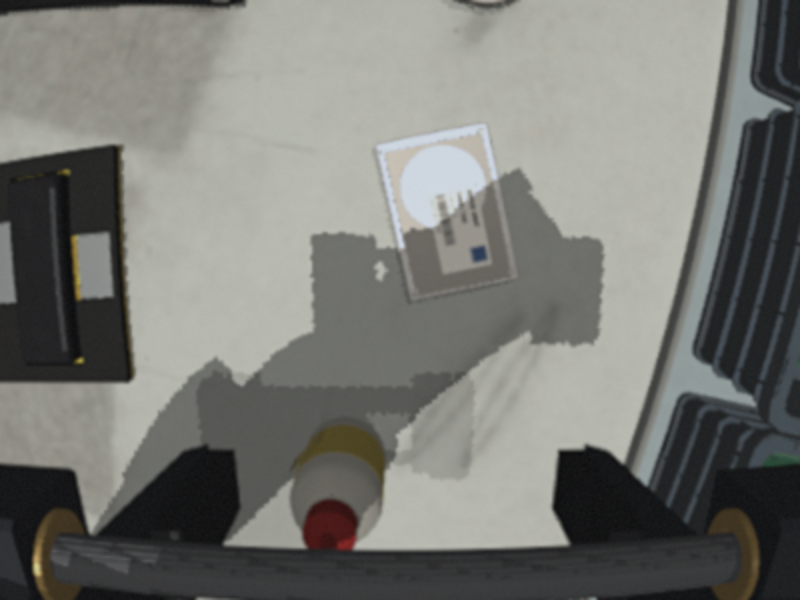

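Run:
```python
from fit import *
st=pickle.load(open('st8.pkl','rb'))
D=lambda x,y:cv(60,0,2,x,y); w='wrist'
# own y along image up: TL=(-35? ) x = y rotated -90 => right side
for z in (.011,0.006):
  obs=[(w,st,D(376,147),(-.035,.05,z)),(w,st,D(486,124),(.035,.05,z)),(w,st,D(516,277),(.035,-.05,z)),(w,st,D(410,301),(-.035,-.05,z))]
  p,rs=fit(obs,[.58,-.37,-1.4],True); print(z,p,rs.tolist())
p,rs=fit(obs,[.58,-.37,-1.4,0]); print(p,rs.tolist())
goal(p[0],p[1],.10,p[2])
```

```text
0.011 [ 0.5778811  -0.37238173 -1.15093814] [[-1.4, -1.6], [-1.4, 0.4], [1.6, 2.0], [1.3, -0.3]]
0.006 [ 0.57797806 -0.37274187 -1.15387278] [[-1.0, -1.0], [-0.7, 0.2], [1.3, 1.4], [0.7, -0.3]]
[ 0.57818785 -0.37337086 -1.15445606 -0.00934155] [[-0.3, -0.2], [0.3, -0.3], [0.4, 0.4], [-0.5, 0.1]]
clock 10.1 pos [ 0.5003 -0.3595  0.2504] yaw -1.3754 tilt [0.0001 0.0001] q [ 0.45  0.69  0.18  1.62 -0.15  0.84 -0.69] F [0.9 0.7 0.2] op 87.7
JOG [0.0982 0.0383 0.2005] -0.1105
```

jog_arm([
  [[0.05,0.02,0.05],-0.11],
  [[0.09,0.038,0.1],-0.11],
  [[0.098,0.038,0.15],-0.11],
  [[0.098,0.038,0.2],-0.11],
  [[0.098,0.038,0.2],-0.11],
  [[0.098,0.038,0.2],-0.11],
  [[0.098,0.038,0.2],-0.11],
  [[0.098,0.038,0.2],-0.11],
])

```text
clock: 10.77
tool_pos: [0.5786, -0.3751, 0.1033]
eef_rot: [0.979, 0.205, 0.001, 0.002]
contact_force: [0.3, -0.2, -0.2]
opening: 0.998
```

Run:
```python
from h import *
import pickle
goal(.5781,-.373,.025,-1.1535)
st=get_state(); pickle.dump(st,open('st9.pkl','wb'))
im=snap('wrist','wrist9')[:,:,::-1]
cv2.imwrite('pics/w9c.png',cv2.resize(im[0:300,60:460],None,fx=2,fy=2))
goal(.5781,-.373,.0245,-1.1535)
```

```text
clock 10.7667 pos [ 0.5786 -0.3751  0.1033] yaw -1.1569 tilt [ 0.0034 -0.0029] q [ 0.46  0.97  0.09  1.47 -0.12  0.7  -0.55] F [ 0.3 -0.2 -0.2] op 87.9
JOG [ 0.0003 -0.0033  0.1044] -0.0017
clock 10.8167 pos [ 0.5788 -0.3751  0.1036] yaw -1.1568 tilt [ 0.0039 -0.0031] q [ 0.46  0.97  0.09  1.47 -0.12  0.7  -0.55] F [ 0.6 -1.  -0.2] op 87.9
JOG [ 1.000e-04 -3.400e-03  1.054e-01] -0.0016
```

View pics/w9c.png

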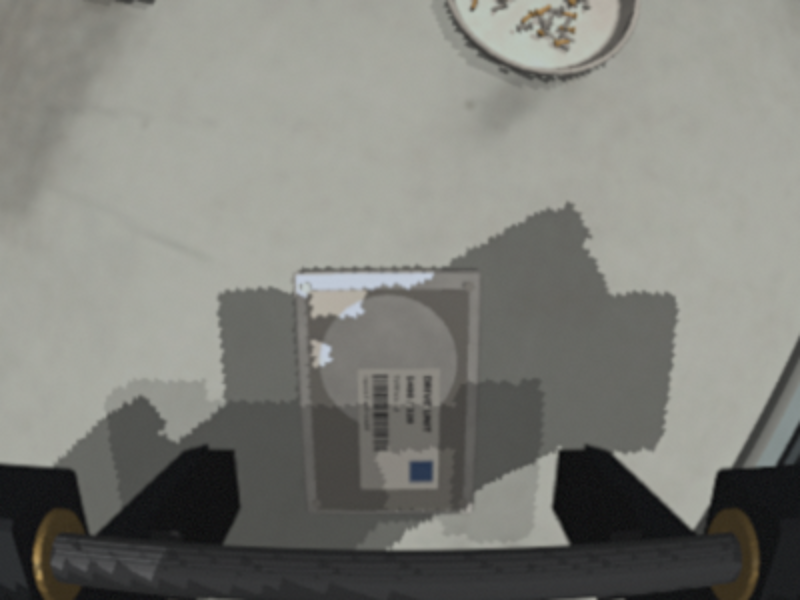

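Run:
```python
from fit import *
st=pickle.load(open('st9.pkl','rb'))
D=lambda x,y:cv(60,0,2,x,y); w='wrist'
z=.011
obs=[(w,st,D(295,271),(-.035,.05,z)),(w,st,D(479,271),(.035,.05,z)),(w,st,D(471,512),(.035,-.05,z)),(w,st,D(312,513),(-.035,-.05,z))]
p,rs=fit(obs,[.58,-.37,-1.4],True); print(z,p,rs.tolist())
p2,rs=fit(obs,[.58,-.37,-1.4,0]); print(p2,rs.tolist())
goal(p[0],p[1],.0245,p[2])
```

```text
0.011 [ 0.57902035 -0.37235782 -1.15270067] [[-0.4, -1.5], [-1.0, 2.3], [1.4, 1.7], [1.2, -3.4]]
[ 0.57760868 -0.3729288  -1.1489429  -0.00600727] [[1.0, -0.4], [0.1, 0.7], [-0.6, 0.9], [-0.5, -2.2]]
clock 10.8167 pos [ 0.5788 -0.3751  0.1036] yaw -1.1568 tilt [ 0.0039 -0.0031] q [ 0.46  0.97  0.09  1.47 -0.12  0.7  -0.55] F [ 0.6 -1.  -0.2] op 87.9
JOG [ 0.0015 -0.0037  0.1054] -0.002
```

jog_arm([
  [[0.0003,-0.0035,0.04],-0.001],
  [[0.0003,-0.0035,0.075],-0.001],
  [[0.0003,-0.0035,0.085],-0.001],
  [[0.0003,-0.0035,0.085],-0.001],
  [[0.0003,-0.0035,0.085],-0.001],
])

```text
clock: 11.23
tool_pos: [0.5777, -0.372, 0.0383]
eef_rot: [0.978, 0.207, 0.001, 0.001]
contact_force: [1.0, -0.3, 0.5]
opening: 0.999
```

Run:
```python
from h import *
goal(.578,-.3728,.0245,-1.152)
```

```text
clock 11.2333 pos [ 0.5777 -0.372   0.0383] yaw -1.1544 tilt [ 0.002  -0.0015] q [ 0.46  1.06  0.08  1.49 -0.12  0.6  -0.55] F [ 1.  -0.3  0.5] op 88.1
JOG [-0.0001  0.0011  0.0185] -0.0012
```

jog_arm([
  [[0,0.0008,0.012],-0.001],
  [[0,0.0008,0.018],-0.001],
  [[0,0.0008,0.018],-0.001],
  [[0,0.0008,0.018],-0.001],
])

```text
clock: 11.57
tool_pos: [0.5772, -0.3717, 0.0232]
eef_rot: [0.978, 0.208, 0.0, 0.0]
contact_force: [0.7, 0.0, 0.2]
opening: 1.003
```

jog_arm([
  [[0,0,0],0],
  [[0,0,0],0],
  [[0,0,0],0],
  [[0,0,0],0],
  [[0,0,0],0],
  [[0,0,0],0],
], gripper=55, newtons=20)

```text
clock: 12.07
tool_pos: [0.5774, -0.3718, 0.0233]
eef_rot: [0.978, 0.208, 0.0, 0.0]
contact_force: [-0.0, 0.0, 1.8]
opening: 0.783
```

Run:
```python
from h import *
import pickle
st=get_state(); pickle.dump(st,open('st10.pkl','wb'))
goal(.4944,-.015,.12,1.766)
im=snap('wrist','wrist10')[:,:,::-1]
cv2.imwrite('pics/w10c.png',cv2.resize(im[0:300,60:460],None,fx=2,fy=2))
```

```text
clock 12.0667 pos [ 0.5774 -0.3718  0.0233] yaw -1.152 tilt [ 0.0006 -0.0004] q [ 0.47  1.08  0.08  1.49 -0.12  0.58 -0.55] F [-0.   0.   1.8] op 69.0
JOG [ 0.0924 -0.4796 -0.1291] 0.1118
```

View pics/w10c.png

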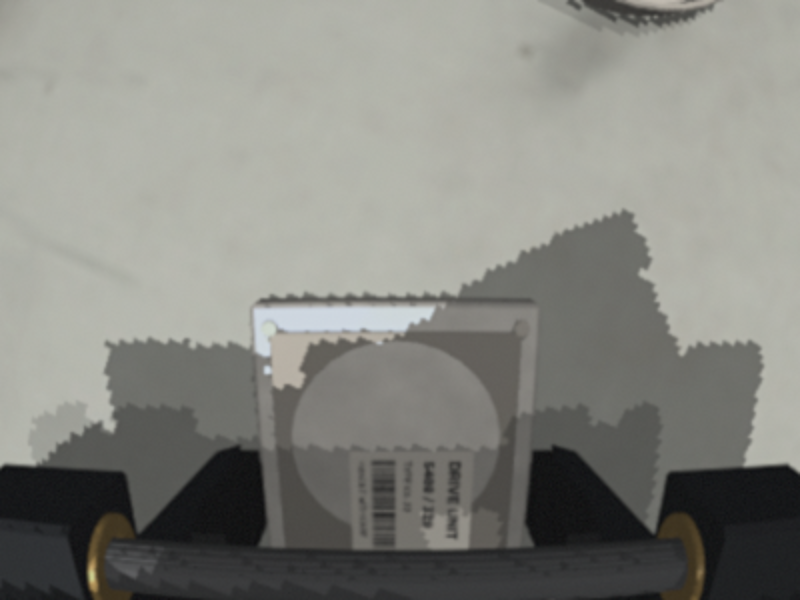

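Run:
```python
from h import *
import pickle
st=pickle.load(open('st10.pkl','rb')); M=R.from_quat(st['eef_rot']).as_matrix()
def tool(c,r,z): 
    P=onz('wrist',((r+.5)/2-.5,(c+.5)/2-.5+60),z,st); return np.round((M.T@(P-st['tool_pos']))*1e3,1)
for r in (297,300,304,308): print(r,tool(255,r,.011),tool(536,r,.011),tool(255,r,0))
```

```text
297 [ 52.3 -32.9  12.3] [52.3 32.9 12.4] [ 50.8 -35.6  23.3]
300 [ 51.6 -33.   12.3] [51.6 32.9 12.4] [ 50.1 -35.7  23.3]
304 [ 50.7 -33.   12.3] [50.7 32.9 12.4] [ 49.  -35.7  23.3]
308 [ 49.7 -33.1  12.3] [49.7 33.  12.4] [ 48.  -35.7  23.3]
```

jog_arm([
  [[0,0,-0.05],0],
  [[0,-0.02,-0.1],0],
  [[0.02,-0.06,-0.1],0],
  [[0.04,-0.12,-0.1],0],
  [[0.05,-0.17,-0.1],0.05],
  [[0.06,-0.22,-0.1],0.112],
  [[0.07,-0.27,-0.1],0.112],
  [[0.08,-0.32,-0.1],0.112],
  [[0.085,-0.37,-0.1],0.112],
  [[0.09,-0.42,-0.08],0.112],
  [[0.092,-0.47,-0.06],0.112],
  [[0.092,-0.48,-0.049],0.112],
  [[0.092,-0.48,-0.049],0.112],
  [[0.092,-0.48,-0.049],0.112],
  [[0.092,-0.48,-0.049],0.112],
  [[0.092,-0.48,-0.049],0.112],
  [[0.092,-0.48,-0.049],0.112],
])

```text
clock: 13.53
tool_pos: [0.4948, -0.0165, 0.0604]
eef_rot: [0.995, 0.096, 0.001, 0.001]
contact_force: [-0.4, 0.2, -2.5]
opening: 0.791
```

Run:
```python
from h import *
import pickle
st=get_state(); pickle.dump(st,open('st11.pkl','wb'))
goal(.4944,-.015,.04,1.766)
im=snap('wrist','wrist11')[:,:,::-1]; im=(255*(im/255.)**.6).astype(np.uint8)
cv2.imwrite('pics/w11c.png',cv2.resize(im[80:340,80:460],None,fx=2,fy=2))
```

```text
clock 13.5333 pos [ 0.4948 -0.0165  0.0604] yaw -1.3787 tilt [ 0.002 -0.001] q [-0.11  0.89  0.09  2.1  -0.4   0.17 -1.05] F [-0.4  0.2 -2.5] op 69.7
JOG [-0.0002 -0.002   0.0272] -0.0016
```

View pics/w11c.png

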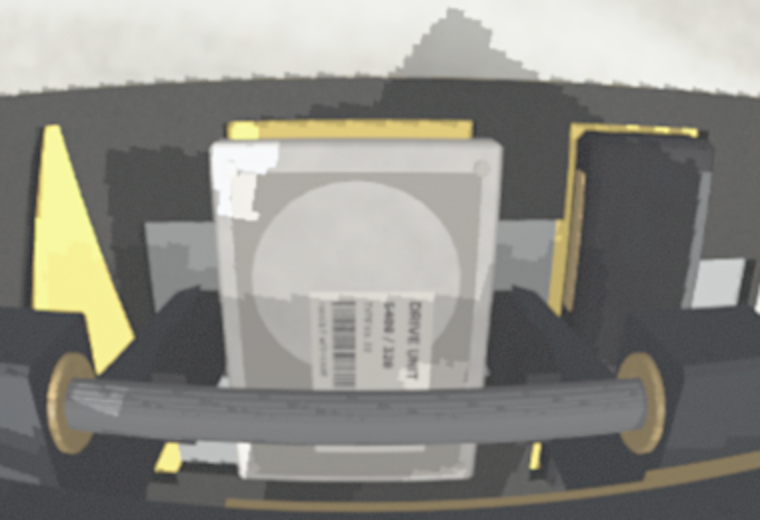

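Run:
```python
from h import *
import pickle
st=pickle.load(open('st11.pkl','rb')); M=R.from_quat(st['eef_rot']).as_matrix()
def tool(c,r,z,dz): 
    s=dict(st); s['tool_pos']=st['tool_pos']+[0,0,dz]
    P=onz('wrist',((r+.5)/2-.5+80,(c+.5)/2-.5+80),z,s); return np.round((M.T@(P-st['tool_pos']))*1e3,1)[:2]
for dz in (0,.004,.008):
  zt=.0604-.0233+.011
  print(dz,'cav top',tool(228,122,.012,dz),tool(472,122,.012,dz),'floor',tool(228,122,.004,dz),'drive top',tool(212,146,zt,dz),tool(500,146,zt,dz))
```

```text
0 cav top [ 51.8 -37.7] [51.7 34. ] floor [ 50.9 -39.4] drive top [ 50.2 -33.9] [50.2 33.8]
0.004 cav top [ 51.4 -38.6] [51.3 34.8] floor [ 50.5 -40.3] drive top [ 49.6 -34.9] [49.6 34.8]
0.008 cav top [ 50.9 -39.4] [50.9 35.6] floor [ 50.1 -41.2] drive top [ 49.  -35.9] [49.  35.8]
```

jog_arm([
  [[-0.0011,-0.0022,0],-0.001],
  [[-0.0011,-0.0022,0.015],-0.001],
  [[-0.0011,-0.0022,0.025],-0.001],
  [[-0.0011,-0.0022,0.025],-0.001],
  [[-0.0011,-0.0022,0.025],-0.001],
  [[-0.0011,-0.0022,0.025],-0.001],
])

```text
clock: 14.08
tool_pos: [0.4925, -0.0133, 0.0407]
eef_rot: [0.995, 0.098, -0.0, -0.0]
contact_force: [-0.6, 0.4, -0.5]
opening: 0.783
```

Run:
```python
from h import *
import pickle
st=get_state(); pickle.dump(st,open('st12.pkl','wb'))
goal(.4944,-.015,.04,1.766)
im=snap('wrist','wrist12')[:,:,::-1]; im=(255*(im/255.)**.6).astype(np.uint8)
cv2.imwrite('pics/w12c.png',cv2.resize(im[80:340,80:460],None,fx=2,fy=2))
```

```text
clock 14.0833 pos [ 0.4925 -0.0133  0.0407] yaw -1.3741 tilt [-0.0006 -0.    ] q [-0.1   0.93  0.06  2.1  -0.4   0.13 -1.04] F [-0.6  0.4 -0.5] op 69.0
JOG [0.002  0.0027 0.001 ] 0.0008
```

View pics/w12c.png

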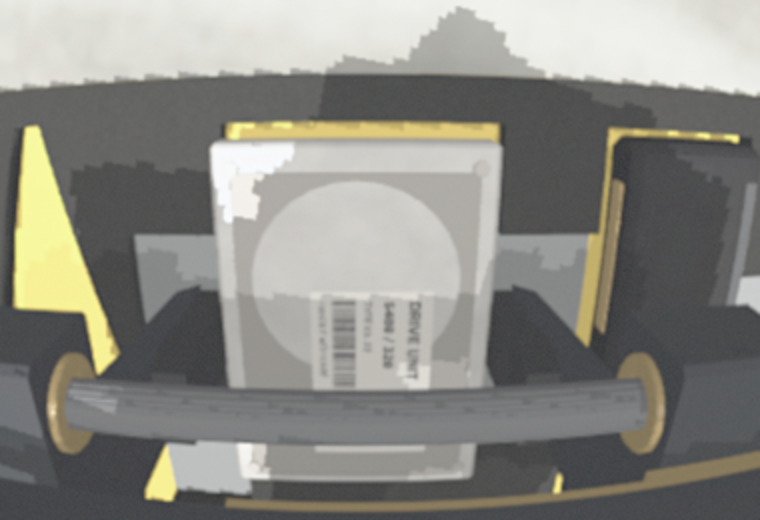

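Run:
```python
from h import *
import pickle
st=pickle.load(open('st12.pkl','rb')); M=R.from_quat(st['eef_rot']).as_matrix()
def tool(c,r,z,dz): 
    s=dict(st); s['tool_pos']=st['tool_pos']+[0,0,dz]
    P=onz('wrist',((r+.5)/2-.5+80,(c+.5)/2-.5+80),z,s); return np.round((M.T@(P-st['tool_pos']))*1e3,1)[:2]
for dz in (0,.004,.008):
  zt=.0407-.0233+.011
  print(dz,'cav top',tool(226,124,.012,dz),tool(500,124,.012,dz),'floor',tool(228,124,.004,dz),'drive top',tool(212,146,zt,dz),tool(500,146,zt,dz))
goal(.4944,-.015,.04,1.766)
```

```text
0 cav top [ 53.5 -33.9] [53.6 37.6] floor [ 52.6 -35.1] drive top [ 50.2 -33.9] [50.2 33.8]
0.004 cav top [ 53.  -34.8] [53.1 38.6] floor [ 52.1 -36. ] drive top [ 49.6 -34.9] [49.6 34.8]
0.008 cav top [ 52.6 -35.7] [52.7 39.6] floor [ 51.6 -36.9] drive top [ 49.  -35.9] [49.  35.8]
clock 14.1333 pos [ 0.4927 -0.0133  0.041 ] yaw -1.374 tilt [-0.0001 -0.    ] q [-0.1   0.93  0.06  2.1  -0.4   0.13 -1.04] F [ 0.3  0.3 -1.2] op 69.0
JOG [0.0018 0.0027 0.0013] 0.0008
```

jog_arm([
  [[0.0012,0.0026,0],0],
  [[0.0012,0.0026,0.003],0],
  [[0.0012,0.0026,0.008],0],
  [[0.0012,0.0026,0.011],0],
  [[0.0012,0.0026,0.011],0],
  [[0.0012,0.0026,0.011],0],
])

```text
clock: 14.63
tool_pos: [0.4938, -0.0149, 0.0326]
eef_rot: [0.995, 0.098, -0.0, -0.0]
contact_force: [1.4, 0.3, -1.4]
opening: 0.784
```

Run:
```python
from h import *
import pickle
st=get_state(); pickle.dump(st,open('st13.pkl','wb'))
goal(.4944,-.015,.0273,1.766)
im=snap('wrist','wrist13')[:,:,::-1]; im=(255*(im/255.)**.6).astype(np.uint8)
cv2.imwrite('pics/w13c.png',cv2.resize(im[80:340,80:460],None,fx=2,fy=2))
```

```text
clock 14.6333 pos [ 0.4938 -0.0149  0.0326] yaw -1.374 tilt [-0.0005  0.0001] q [-0.1   0.94  0.05  2.1  -0.4   0.11 -1.04] F [ 1.4  0.3 -1.4] op 69.1
JOG [0.0008 0.0002 0.007 ] 0.0008
```

View pics/w13c.png

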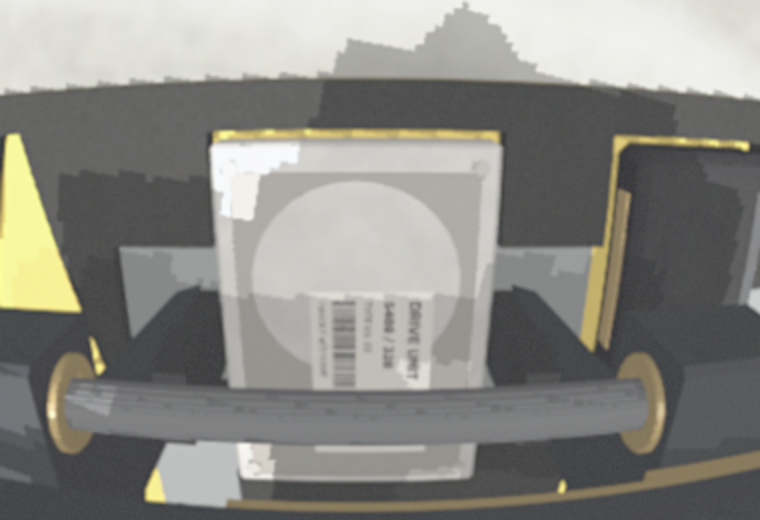

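jog_arm([
  [[0.0003,0,0.002],0],
  [[0.0003,0,0.004],0],
  [[0.0003,0,0.006],0],
  [[0.0003,0,0.0075],0],
  [[0.0003,0,0.008],0],
  [[0.0003,0,0.008],0],
])

```text
clock: 15.18
tool_pos: [0.4942, -0.0149, 0.0272]
eef_rot: [0.995, 0.098, 0.0, -0.0]
contact_force: [-0.7, 0.1, 4.5]
opening: 0.789
```

Run:
```python
from h import *
goal(.4944,-.015,.0273,1.766)
im=snap('wrist','wrist14')[:,:,::-1]; im=(255*(im/255.)**.6).astype(np.uint8)
cv2.imwrite('pics/w14c.png',cv2.resize(im[80:340,80:460],None,fx=2,fy=2))
```

```text
clock 15.1833 pos [ 0.4942 -0.0149  0.0272] yaw -1.374 tilt [0.0004 0.0001] q [-0.09  0.95  0.05  2.09 -0.4   0.1  -1.04] F [-0.7  0.1  4.5] op 69.5
JOG [ 0.0003  0.0002 -0.0001] 0.0008
```

View pics/w14c.png

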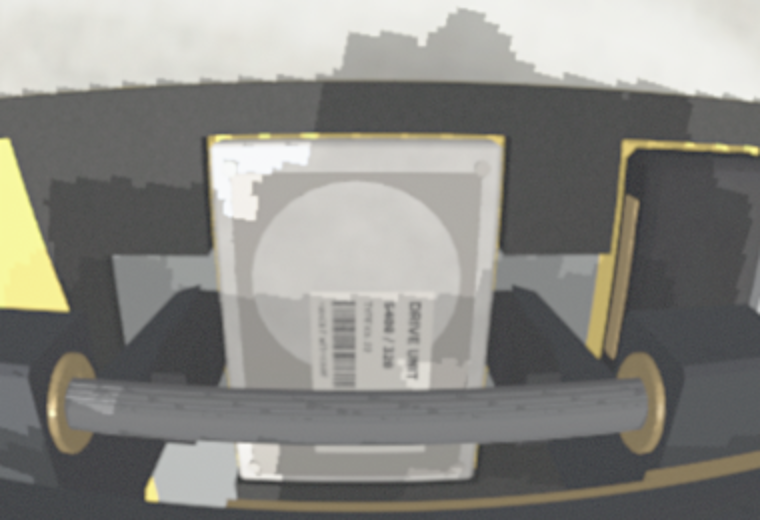

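jog_arm([
  [[0,0,0],0],
  [[0,0,0],0],
  [[0,0,0],0],
  [[0,0,-0.01],0],
  [[0,0,-0.04],0],
  [[0,0,-0.09],0],
  [[0,0,-0.14],0],
  [[0,0,-0.19],0],
  [[0,0,-0.24],0],
  [[0,0,-0.26],0],
  [[0,0,-0.26],0],
  [[0,0,-0.26],0],
], gripper=80)

```text
clock: 16.23
tool_pos: [0.4944, -0.0147, 0.2228]
eef_rot: [0.995, 0.098, 0.001, -0.0]
contact_force: [-0.2, 1.0, -0.2]
opening: 0.908
```

Run:
```python
from h import *
goal(.33,.30,.26,1.93)
im=snap('wrist','wrist15')[:,:,::-1]; im=(255*(im/255.)**.6).astype(np.uint8)
cv2.imwrite('pics/w15c.png',cv2.resize(im[0:300,60:460],None,fx=2,fy=2))
goal(.34,.30,.25,1.93)
```

```text
clock 16.2333 pos [ 0.4944 -0.0147  0.2228] yaw -1.3736 tilt [0.0021 0.0004] q [-0.25  0.6   0.29  2.01 -0.31  0.57 -1.11] F [-0.2  1.  -0.2] op 80.0
JOG [-0.1326 -0.4544 -0.05  ] -0.081
clock 16.2833 pos [ 0.4937 -0.0147  0.2217] yaw -1.3736 tilt [-0.0004  0.0004] q [-0.25  0.6   0.29  2.01 -0.31  0.57 -1.11] F [ 0.2 -0.2 -0.8] op 80.1
JOG [-0.1188 -0.4516 -0.0375] -0.081
```

View pics/w15c.png

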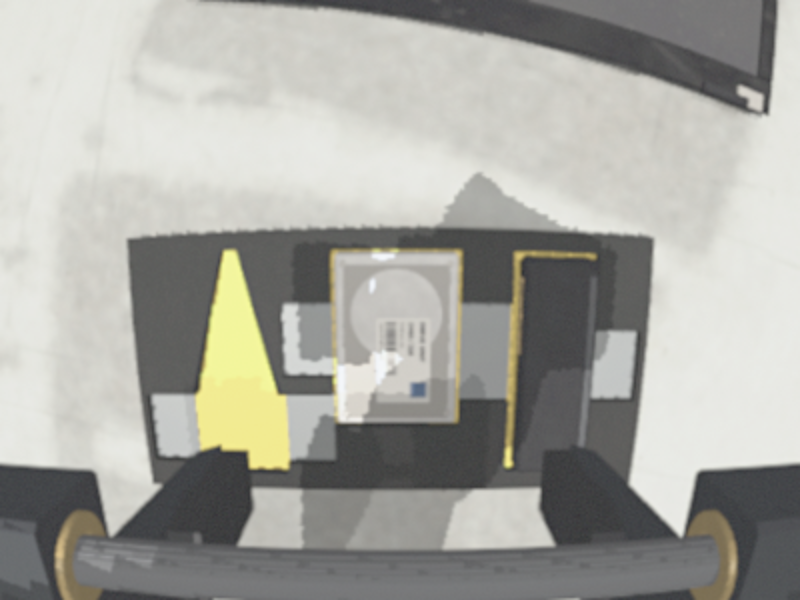

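Run:
```python
from h import *
goal(.37,.33,.26,.354-np.pi/2)
```

```text
clock 16.2833 pos [ 0.4937 -0.0147  0.2217] yaw -1.3736 tilt [-0.0004  0.0004] q [-0.25  0.6   0.29  2.01 -0.31  0.57 -1.11] F [ 0.2 -0.2 -0.8] op 80.1
JOG [-0.0717 -0.483  -0.0509] -0.0784
```

jog_arm([
  [[-0.072,-0.483,-0.05],-0.078],
  [[-0.072,-0.483,-0.05],-0.078],
  [[-0.072,-0.483,-0.05],-0.078],
  [[-0.072,-0.483,-0.05],-0.078],
  [[-0.072,-0.483,-0.05],-0.078],
  [[-0.072,-0.483,-0.05],-0.078],
  [[-0.072,-0.483,-0.05],-0.078],
  [[-0.072,-0.483,-0.05],-0.078],
  [[-0.072,-0.483,-0.05],-0.078],
  [[-0.072,-0.483,-0.05],-0.078],
  [[-0.072,-0.483,-0.05],-0.078],
  [[-0.072,-0.483,-0.05],-0.078],
  [[-0.072,-0.483,-0.05],-0.078],
  [[-0.072,-0.483,-0.05],-0.078],
  [[-0.072,-0.483,-0.05],-0.078],
  [[-0.072,-0.483,-0.05],-0.078],
])

```text
clock: 17.62
tool_pos: [0.3709, 0.3288, 0.2593]
eef_rot: [0.985, 0.175, -0.0, 0.0]
contact_force: [-0.3, 0.2, 0.8]
opening: 0.908
```

Run:
```python
from h import *
import pickle
goal(.37,.33,.26,.354-np.pi/2)
st=get_state(); pickle.dump(st,open('st16.pkl','wb'))
im=snap('wrist','wrist16')[:,:,::-1]
cv2.imwrite('pics/w16c.png',cv2.resize(im[0:300,60:460],None,fx=2,fy=2))
for t in ['pliers','pliers_nose','tape']:
  m=mark_of(t,'wrist')
  if m: print(t,m[0],onz('wrist',m[0]['pixel'],.004,st))
```

```text
clock 17.6167 pos [0.3709 0.3288 0.2593] yaw -1.22 tilt [-0.     -0.0003] q [-1.06  0.55  0.38  1.97 -0.32  0.68 -1.7 ] F [-0.3  0.2  0.8] op 80.0
JOG [-0.0005 -0.0019 -0.001 ] -0.0016
pliers {'pixel': [136.7, 265.7], 'p': 0.79} [0.40566872 0.33057866 0.004     ]
pliers_nose {'pixel': [90.4, 254.9], 'p': 0.81} [0.45647596 0.36376219 0.004     ]
tape {'pixel': [14.6, 311.3], 'p': 0.74} [0.57798264 0.33163253 0.004     ]
```

View pics/w16c.png

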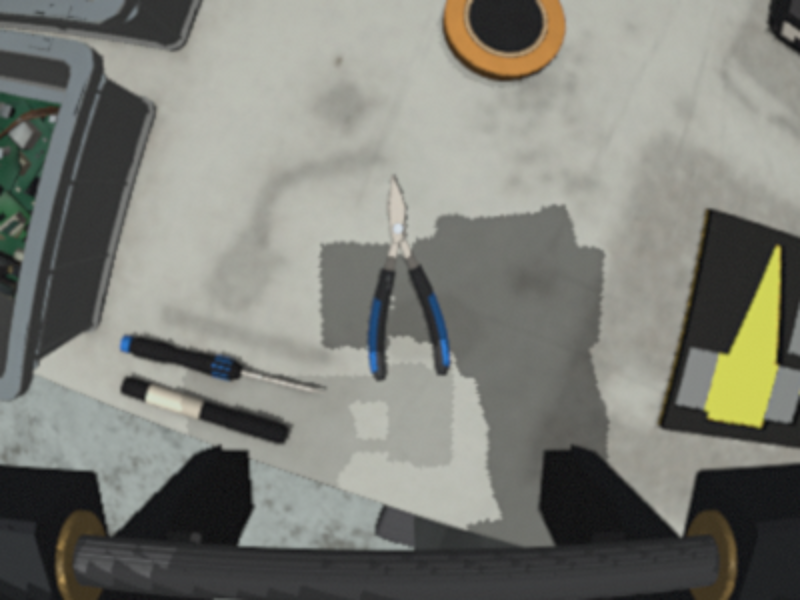

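Run:
```python
import cv2,numpy as np
im=cv2.imread('pics/wrist16.png')
x0,y0,w,h,s=225,80,80,120,6
c=cv2.resize(im[y0:y0+h-20,x0:x0+w],None,fx=s,fy=s,interpolation=cv2.INTER_CUBIC)
for i in range(0,w,10): cv2.putText(c,str(x0+i),(i*s,8),0,.3,(0,0,255))
for i in range(0,h,10): cv2.putText(c,str(y0+i),(0,i*s+3),0,.3,(0,0,255))
cv2.imwrite('pics/c16.png',c)
```

```text
(no output)
```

View pics/c16.png

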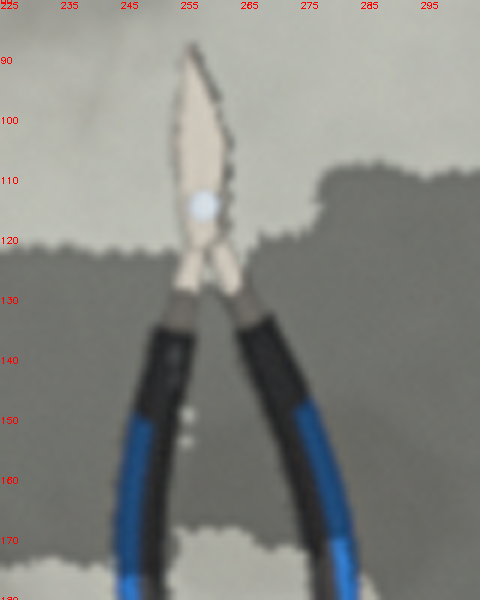

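Run:
```python
from fit import *
st=pickle.load(open('st16.pkl','rb')); w='wrist'
st=dict(st); st['tool_pos']=st['tool_pos']+[0,0,.004]
tip=onz(w,(87.2,256.2),.006,st); tail=onz(w,(188.3,265.5),.006,st)
l=onz(w,(178,244.2),.008,st); rr=onz(w,(176,284.6),.008,st)
print(tip,tail,np.linalg.norm(tip-tail)); print(l,rr,np.linalg.norm(l-rr),(l+rr)/2)
m=(l+rr)/2
v=(tip-m)[:2]; print('axis yaw',np.arctan2(v[1],v[0]),np.arctan2(*(tip-tail)[1::-1]), 'perp to lr', np.arctan2(*(rr-l)[1::-1])+np.pi/2)
yaw=np.arctan2(v[1],v[0]); u=np.array([np.cos(yaw),np.sin(yaw)])
cen=m[:2]+u*(u@((tip+tail)[:2]/2-m[:2])); g=cen-.04*u; print('centre',cen,'grip',g)
goal(g[0],g[1],.08,yaw-np.pi/2)
```

```text
[0.46100148 0.36369302 0.006     ] [0.3411106  0.30674962 0.006     ] 0.13272668503019028
[0.34515571 0.33813028 0.008     ] [0.36593296 0.28930591 0.008     ] 0.053061408458842343 [0.35554433 0.3137181  0.008     ]
axis yaw 0.4425409796962318 0.443415892010033 perp to lr 0.40233700692341956
centre [0.40103118 0.33527379] grip [0.36488452 0.3181443 ]
clock 17.8167 pos [0.3705 0.3296 0.2594] yaw -1.2184 tilt [0.0002 0.0002] q [-1.06  0.55  0.38  1.97 -0.32  0.68 -1.7 ] F [-0.1 -0.4 -0.1] op 80.3
JOG [-0.0124  0.0117  0.2391] -0.0451
```

jog_arm([
  [[-0.012,0.012,0.05],-0.045],
  [[-0.012,0.012,0.1],-0.045],
  [[-0.012,0.012,0.15],-0.045],
  [[-0.012,0.012,0.2],-0.045],
  [[-0.012,0.012,0.2],-0.045],
  [[-0.012,0.012,0.2],-0.045],
  [[-0.012,0.012,0.2],-0.045],
  [[-0.012,0.012,0.2],-0.045],
], gripper=75)

```text
clock: 18.48
tool_pos: [0.3663, 0.3191, 0.1116]
eef_rot: [0.976, 0.22, 0.002, -0.001]
contact_force: [-0.8, 0.2, 0.7]
opening: 0.849
```

Run:
```python
from h import *
import pickle
goal(.3649,.3181,.0245,.4425-np.pi/2)
st=get_state(); pickle.dump(st,open('st17.pkl','wb'))
im=snap('wrist','wrist17')[:,:,::-1]
cv2.imwrite('pics/w17c.png',cv2.resize(im[50:350,110:410],None,fx=2,fy=2))
```

```text
clock 18.4833 pos [0.3663 0.3191 0.1116] yaw -1.128 tilt [0.0035 0.0029] q [-0.91  0.79  0.16  2.11 -0.43  0.27 -1.51] F [-0.8  0.2  0.7] op 74.8
JOG [-0.0028  0.0006  0.1162] 0.0001
```

View pics/w17c.png

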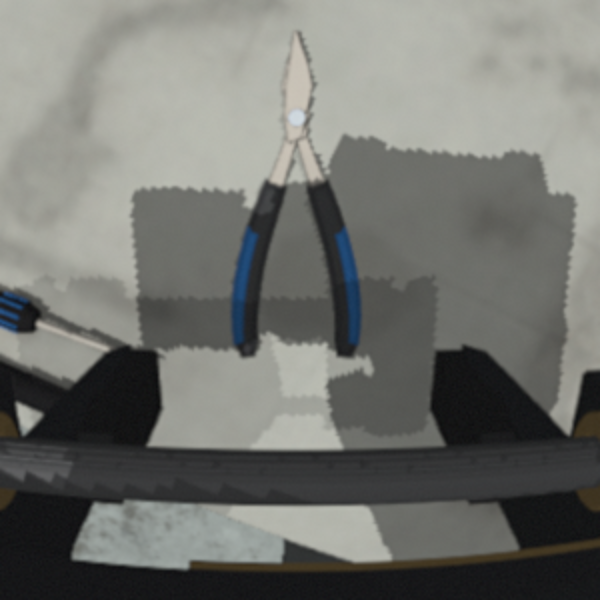

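jog_arm([
  [[-0.001,0,0.04],0],
  [[-0.001,0,0.08],0],
  [[-0.001,0,0.1],0],
  [[-0.001,0,0.1],0],
  [[-0.001,0,0.1],0],
  [[-0.001,0,0.1],0],
  [[-0.001,0,0.1],0],
])

```text
clock: 19.12
tool_pos: [0.3652, 0.3186, 0.036]
eef_rot: [0.976, 0.22, 0.001, -0.001]
contact_force: [0.3, -0.5, -0.5]
opening: 0.854
```

Run:
```python
from h import *
import pickle
goal(.3649,.3181,.0245,.4425-np.pi/2)
st=get_state(); pickle.dump(st,open('st18.pkl','wb'))
im=snap('wrist','wrist18')[:,:,::-1]
cv2.imwrite('pics/w18c.png',cv2.resize(im[50:350,110:410],None,fx=2,fy=2))
```

```text
clock 19.1167 pos [0.3652 0.3186 0.036 ] yaw -1.1278 tilt [0.0025 0.0018] q [-0.84  0.93  0.05  2.13 -0.46  0.09 -1.49] F [ 0.3 -0.5 -0.5] op 75.3
JOG [-0.0007  0.0004  0.0153] 0.0003
```

View pics/w18c.png

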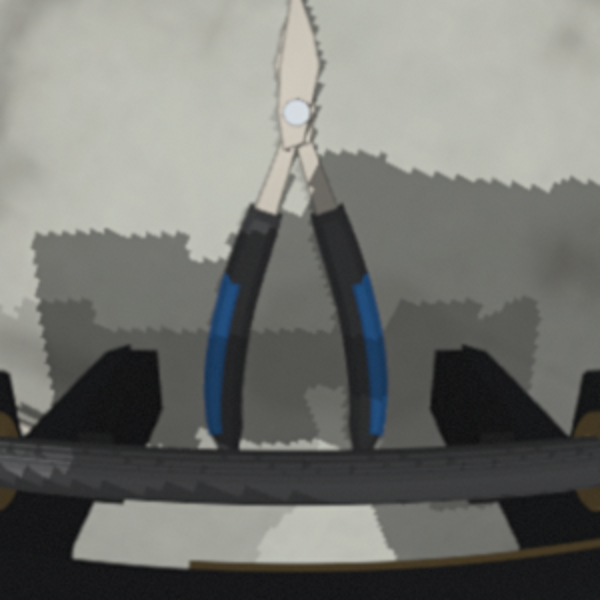

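jog_arm([
  [[-0.0005,0,0.008],0],
  [[-0.0005,0,0.015],0],
  [[-0.0005,0,0.0155],0],
  [[-0.0005,0,0.0155],0],
  [[-0.0005,0,0.0155],0],
])

```text
clock: 19.58
tool_pos: [0.3642, 0.3179, 0.0225]
eef_rot: [0.976, 0.22, 0.0, -0.0]
contact_force: [-0.6, -1.1, 0.4]
opening: 0.849
```

jog_arm([
  [[0,0,0],0],
  [[0,0,0],0],
  [[0,0,0],0],
  [[0,0,0],0],
  [[0,0,0],0],
  [[0,0,0],0],
  [[0,0,0],0],
], gripper=38, newtons=15)

```text
clock: 20.17
tool_pos: [0.364, 0.3176, 0.0226]
eef_rot: [0.976, 0.22, -0.0, 0.0]
contact_force: [-0.2, -1.1, -0.2]
opening: 0.589
```

Run:
```python
from h import *
import pickle
goal(.4221,.0696,.08,1.766)
st=get_state(); pickle.dump(st,open('st19.pkl','wb'))
im=snap('wrist','wrist19')[:,:,::-1]
cv2.imwrite('pics/w19c.png',cv2.resize(im[50:350,110:410],None,fx=2,fy=2))
```

```text
clock 20.1667 pos [0.364  0.3176 0.0226] yaw -1.128 tilt [-0.0002 -0.0002] q [-0.83  0.96  0.03  2.13 -0.46  0.06 -1.48] F [-0.2 -1.1 -0.2] op 51.9
JOG [-0.0717  0.332  -0.0765] 0.1238
```

View pics/w19c.png

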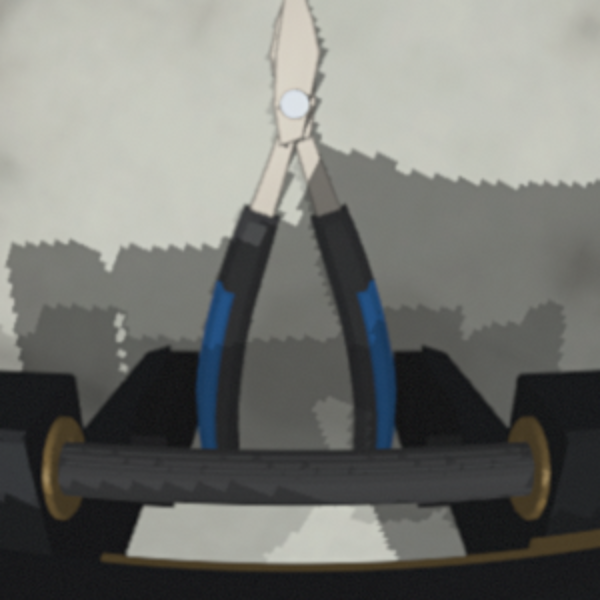

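jog_arm([
  [[0,0,-0.04],0],
  [[0,0,-0.09],0],
  [[0,0.03,-0.12],0],
  [[-0.01,0.08,-0.12],0.02],
  [[-0.02,0.13,-0.12],0.05],
  [[-0.03,0.18,-0.12],0.08],
  [[-0.05,0.23,-0.12],0.124],
  [[-0.06,0.28,-0.12],0.124],
  [[-0.072,0.32,-0.12],0.124],
  [[-0.072,0.332,-0.12],0.124],
  [[-0.072,0.332,-0.12],0.124],
  [[-0.072,0.332,-0.11],0.124],
  [[-0.072,0.332,-0.1],0.124],
  [[-0.072,0.332,-0.1],0.124],
  [[-0.072,0.332,-0.1],0.124],
  [[-0.072,0.332,-0.1],0.124],
])

```text
clock: 21.55
tool_pos: [0.4215, 0.0707, 0.0974]
eef_rot: [0.995, 0.098, -0.0, -0.0]
contact_force: [0.4, -0.2, -1.2]
opening: 0.594
```

Run:
```python
from h import *
import pickle
goal(.4221,.0696,.04,1.766)
st=get_state(); pickle.dump(st,open('st20.pkl','wb'))
im=snap('wrist','wrist20')[:,:,::-1]
cv2.imwrite('pics/w20c.png',cv2.resize(im[50:350,110:410],None,fx=2,fy=2))
goal(.4221,.0696,.04,1.766)
```

```text
clock 21.55 pos [0.4215 0.0707 0.0974] yaw -1.3737 tilt [-0.0009  0.0003] q [-0.3   0.79  0.04  2.28 -0.37  0.08 -1.28] F [ 0.4 -0.2 -1.2] op 52.3
JOG [0.0005 0.0017 0.0765] 0.0009
clock 21.6 pos [0.4217 0.0705 0.0975] yaw -1.3742 tilt [-0.0004  0.0002] q [-0.3   0.79  0.04  2.28 -0.37  0.08 -1.27] F [ 0.6 -0.3 -0.6] op 52.2
JOG [0.0003 0.0013 0.0767] 0.0007
```

View pics/w20c.png

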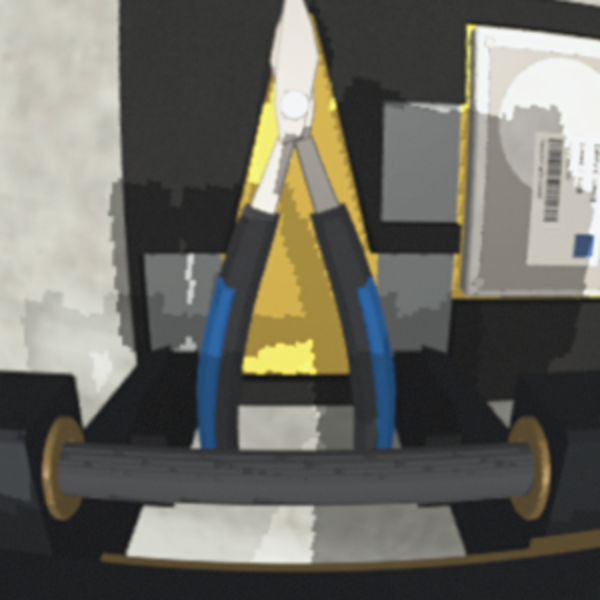

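jog_arm([
  [[0,0.001,0.02],0],
  [[0,0.001,0.035],0],
  [[0,0.001,0.045],0],
  [[0,0.001,0.05],0],
  [[0,0.001,0.05],0],
  [[0,0.001,0.05],0],
])

```text
clock: 22.1
tool_pos: [0.4275, 0.0701, 0.0644]
eef_rot: [0.995, 0.099, -0.005, 0.0]
contact_force: [0.1, 0.1, -0.8]
opening: 0.592
```

Run:
```python
from h import *
goal(.4221,.0696,.04,1.766)
```

```text
clock 22.1 pos [0.4275 0.0701 0.0644] yaw -1.3727 tilt [-0.0096 -0.0018] q [-0.3   0.87  0.05  2.26 -1.    0.04 -0.64] F [ 0.1  0.1 -0.8] op 52.2
JOG [-0.0069 -0.0007  0.0326] 0.0015
```

```bash
cat > kin.py <<'E'
from h import *
import pickle,glob,itertools
from scipy.optimize import least_squares
S=[pickle.load(open(f,'rb')) for f in sorted(glob.glob('st*.pkl'))]; S=[s for s in S if 'q' in s]; S.append(get_state())
def fkR(q,sg,off):
    r=R.identity()
    for i,a in enumerate('zyzyzyz'): r=r*R.from_euler(a,sg[i]*q[i]+(off[i]))
    return r
E
python3 - <<'E'
from kin import *
best=[]
for sg in itertools.product([1,-1],repeat=7):
    if sg[1]!=1: continue
    for o7 in (0,np.pi/2,np.pi,-np.pi/2):
      for o1 in (0,np.pi):
        e=max((fkR(s['q'],sg,[o1,0,0,0,0,0,o7]).inv()*R.from_quat(s['eef_rot'])).magnitude() for s in S)
        best.append((e,sg,o1,o7))
best.sort(key=lambda t:t[0]); print(best[:6])
E
```

```text
[(6.688181677417713e-16, (-1, 1, -1, 1, -1, 1, -1), 0, 1.5707963267948966), (0.01960378461549508, (-1, 1, -1, 1, -1, 1, -1), 3.141592653589793, -1.5707963267948966), (0.7629961139220086, (-1, 1, 1, 1, -1, 1, -1), 3.141592653589793, -1.5707963267948966), (0.7631200687813203, (-1, 1, 1, 1, -1, 1, -1), 0, 1.5707963267948966), (0.9704907585681204, (1, 1, -1, 1, -1, 1, 1), 0, 3.141592653589793), (0.9704945659861939, (1, 1, -1, 1, -1, 1, 1), 3.141592653589793, 0)]
```

```bash
cat >> kin.py <<'E'
SG=(-1,1,-1,1,-1,1,-1)
def chain(q):
    r=R.identity(); out=[np.eye(3)]
    for i,a in enumerate('zyzyzyz'):
        r=r*R.from_euler(a,SG[i]*q[i]+(np.pi/2 if i==6 else 0)); out.append(r.as_matrix())
    return out
E
python3 - <<'E'
from kin import *
# minimal: h z, L1 along z after q2 (+x offset), L2 after q4 (+x off), L3 after q6 
A=[];b=[]
for s in S:
    C=chain(s['q']); A.append(np.column_stack([C[0][:,2],C[2][:,2],C[2][:,0],C[4][:,2],C[4][:,0],C[6][:,2],C[6][:,0],C[2][:,1]])); b.append(s['tool_pos'])
A=np.vstack(A);b=np.hstack(b)
x,res,rk,sv=np.linalg.lstsq(A,b,rcond=None); print(len(S),x,rk,sv,np.abs(A@x-b).max())
A2=A[:,[0,1,3,5]]; x,res,rk,sv=np.linalg.lstsq(A2,b,rcond=None); print(x,np.abs(A2@x-b).max())
E
```

```text
13 [ 4.03534485e-01  5.62161628e-01 -2.10556135e-03  3.44383502e-01
 -8.20825788e-04  3.60501456e-01 -1.99474097e-04 -4.56530990e-02] 8 [7.13590084 6.07265247 3.71082247 1.04277354 0.85617033 0.64131439
 0.44703996 0.00864487] 0.007146356147048394
[-0.26537687  0.55047072  0.37358699 -0.34411778] 0.04741063044776882
```

Run:
```python
from kin import *
for lam in (1e-6,1e-5,1e-4):
    A=[];b=[]
    for s in S:
        C=chain(s['q']); cols=[C[0][:,2]]+[C[k][:,j] for k in (2,4,6) for j in range(3)]
        A.append(np.column_stack(cols)); b.append(s['tool_pos'])
    A=np.vstack(A);b=np.hstack(b)
    x=np.linalg.solve(A.T@A+lam*np.eye(A.shape[1]),A.T@b); print(lam,np.round(x,4),np.abs(A@x-b).max())
```

```text
1e-06 [ 3.399e-01 -0.000e+00 -1.880e-02  5.634e-01 -0.000e+00 -2.680e-02
  3.448e-01 -0.000e+00 -4.000e-04  2.971e-01] 2.5345818999267244e-05
1e-05 [ 2.881e-01 -2.000e-04 -1.880e-02  5.634e-01 -2.000e-04 -2.610e-02
  3.445e-01 -3.000e-04 -1.100e-03  2.457e-01] 0.00021233178911433948
0.0001 [ 0.1219 -0.0007 -0.0187  0.5632 -0.0008 -0.0239  0.3434 -0.0013 -0.0033
  0.0808] 0.0008044704332502151
```

```bash
cat >> kin.py <<'E'
A=[];b=[]
for s in S:
    C=chain(s['q']); A.append(np.column_stack([C[0][:,2]]+[C[k][:,j] for k in (2,4,6) for j in range(3)])); b.append(s['tool_pos'])
A=np.vstack(A);b=np.hstack(b)
X=np.linalg.solve(A.T@A+1e-9*np.eye(A.shape[1]),A.T@b)
LO=np.array([-3.01,-.46,-1.47,.13,-1,.04,-2.66]);HI=np.array([3.01,2.08,1.51,2.56,4.14,2.09,2.66])
def fk(q):
    C=chain(q); return np.column_stack([C[0][:,2]]+[C[k][:,j] for k in (2,4,6) for j in range(3)])@X, C[7]
def Rd(yaw): # tool y along yaw, z down
    y=np.array([np.cos(yaw),np.sin(yaw),0]);z=np.array([0,0,-1.]);return np.column_stack([np.cross(y,z),y,z])
def err(q,p,Rm):
    P,M=fk(q); return np.r_[(P-p)*5,R.from_matrix(Rm@M.T).as_rotvec()]
E
cat > ik.py <<'E'
from kin import *
def sols(p,yaw,n=60,seed=0,marg=.01):
    rng=np.random.default_rng(seed); out=[]
    for _ in range(n):
        q0=rng.uniform(LO+.02,HI-.02); q0[0]=rng.uniform(-1,1)
        f=least_squares(err,q0,bounds=(LO+marg,HI-marg),args=(np.array(p),Rd(yaw)),max_nfev=150)
        if np.abs(f.fun).max()<1e-5: out.append(f.x)
    return np.array(out)
E
python3 - <<'E'
from ik import *
np.set_printoptions(precision=2,suppress=True)
print(S[-1]['q'])
for yaw in (1.766,1.766-np.pi):
    o=sols((.4221,.0696,.027),yaw); print(yaw,len(o)); 
    if len(o): print(o[np.argsort(o[:,4])])
E
```

```text
[-0.3   0.87  0.05  2.26 -1.    0.04 -0.64]
1.766 27
[[ 0.44  1.44 -1.44  2.25  1.55  1.38 -0.03]
 [ 0.43  1.41 -1.4   2.25  1.55  1.34 -0.04]
 [ 0.4   1.31 -1.26  2.25  1.56  1.17 -0.05]
 [ 0.37  1.26 -1.17  2.26  1.56  1.07 -0.05]
 [ 0.12  1.02 -0.65  2.27  1.64  0.54 -0.15]
 [ 0.09  1.01 -0.6   2.27  1.66  0.5  -0.16]
 [ 0.09  1.01 -0.6   2.27  1.66  0.5  -0.16]
 [ 0.03  0.99 -0.5   2.27  1.7   0.41 -0.2 ]
 [-0.01  0.97 -0.43  2.27  1.74  0.36 -0.24]
 [-0.06  0.96 -0.34  2.28  1.81  0.29 -0.31]
 [-0.14  0.95 -0.22  2.28  1.99  0.19 -0.49]
 [-0.16  0.95 -0.18  2.28  2.07  0.17 -0.57]
 [-0.16  0.95 -0.18  2.28  2.09  0.16 -0.59]
 [-0.18  0.95 -0.14  2.28  2.21  0.14 -0.71]
 [-0.19  0.95 -0.13  2.28  2.23  0.14 -0.74]
 [-0.19  0.95 -0.13  2.28  2.27  0.13 -0.77]
 [-0.2   0.95 -0.12  2.28  2.31  0.13 -0.82]
 [-0.2   0.95 -0.11  2.28  2.36  0.12 -0.87]
 [-0.21  0.95 -0.09  2.28  2.43  0.12 -0.93]
 [-0.21  0.95 -0.09  2.28  2.44  0.12 -0.94]
 [-0.25  0.95 -0.04  2.29  2.83  0.1  -1.34]
 [-0.25  0.95 -0.03  2.29  2.91  0.1  -1.41]
 [-0.3   0.95  0.05  2.29  3.52  0.11 -2.03]
 [-0.3   0.9
[... 166 characters left out ...]
]]
-1.375592653589793 15
[[-0.14  0.95 -0.22  2.28  1.99  0.19  2.65]
 [-0.15  0.95 -0.2   2.28  2.03  0.18  2.6 ]
 [-0.2   0.95 -0.11  2.28  2.35  0.12  2.29]
 [-0.22  0.95 -0.07  2.29  2.55  0.11  2.08]
 [-0.25  0.95 -0.04  2.29  2.84  0.1   1.79]
 [-0.25  0.95 -0.03  2.29  2.9   0.1   1.74]
 [-0.29  0.95  0.03  2.29  3.37  0.1   1.26]
 [-0.3   0.95  0.04  2.29  3.47  0.11  1.16]
 [-0.3   0.95  0.05  2.29  3.52  0.11  1.12]
 [-0.31  0.96  0.07  2.29  3.68  0.12  0.96]
 [-0.35  0.96  0.12  2.29  3.91  0.15  0.73]
 [-0.37  0.97  0.17  2.29  4.05  0.18  0.59]
 [-0.39  0.97  0.2   2.29  4.12  0.2   0.52]
 [-0.4   0.97  0.21  2.29  4.13  0.21  0.51]
 [-0.4   0.97  0.21  2.29  4.13  0.21  0.51]]
```

```bash
cat > sim.py <<'E'
from ik import *
np.set_printoptions(precision=3,suppress=True)
HOME=np.array([0.034,0.689,-0.195,1.565,0.157,0.902,-0.215])
def jac(q):
    J=np.zeros((6,7)); P,M=fk(q)
    for i in range(7):
        d=q.copy(); d[i]+=1e-6; P2,M2=fk(d); J[:3,i]=(P2-P)/1e-6; J[3:,i]=R.from_matrix(M2@M.T).as_rotvec()/1e-6
    return J
def step(q,p,Rm,k0=0,lam=1e-4,ref=HOME,lim=True,it=1,w=1.0):
    for _ in range(it):
        P,M=fk(q); e=np.r_[p-P,R.from_matrix(Rm@M.T).as_rotvec()]
        act=np.ones(7,bool); qd=None
        for _ in range(4):
            J=jac(q)*act; Jp=J.T@np.linalg.inv(J@J.T+lam*np.eye(6)*1.0)
            d=Jp@e+(np.eye(7)-Jp@J)@(k0*(ref-q)*act)
            if not lim: break
            bad=((q+d<LO)|(q+d>HI))&act
            if not bad.any(): break
            act&=~bad; q=np.clip(q,LO,HI)
        q=np.clip(q+d,LO,HI) if lim else q+d
    return q
def traj(q,p1,yaw1,n=40,turn=None,**k):
    """straight line in p and tool yaw; turn = signed world yaw change"""
    P0,M0=fk(q); y0=np.arctan2(M0[1,1],M0[0,1])
    dy=turn if turn is not None else (yaw1-y0+np.pi)%(2*np.pi)-np.pi
    for i in range(1,n+1):
        q=step(q,P0+(np.array(p1)-P0)*i/n,Rd(y0+dy*i/n),**k)
    for _ in range(5): q=step(q,np.array(p1),Rd(y0+dy),**k)
    return q
E
python3 - <<'E'
from sim import *
for lam in (1e-6,1e-4,1e-3,1e-2):
  for k0 in (0,.02,.05,.1):
    q=HOME.copy()
    q1=traj(q,(.4998,-.0998,.3008),0,n=20,k0=k0,lam=lam); q2=traj(q1,(.4955,-.029,.1129),-1.467,n=30,turn=-1.467,k0=k0,lam=lam)
    q3=traj(q2,(.4953,-.0292,.0373),-1.47,n=12,k0=k0,lam=lam)
    q4=traj(q3,(.4981,-.1071,.0553),-1.3738,n=20,k0=k0,lam=lam)
    print(lam,k0,q2,q4)
print('act st1',pickle.load(open('st1.pkl','rb'))['q'],'\nst2 [-0.12  0.79  0.15  2.08 -0.36  0.3  -1.14] st4 [ 0.08  0.9   0.07  2.05 -0.28  0.2  -0.97]')
print(q1)
E
```

```text
1e-06 0 [-0.119  0.788  0.139  2.078 -0.342  0.297 -1.159] [ 0.085  0.902  0.061  2.051 -0.248  0.196 -1.008]
1e-06 0.02 [-0.128  0.79   0.154  2.078 -0.379  0.3   -1.122] [ 0.067  0.904  0.091  2.051 -0.364  0.201 -0.893]
1e-06 0.05 [-0.137  0.792  0.17   2.079 -0.415  0.303 -1.086] [ 0.059  0.905  0.103  2.052 -0.412  0.204 -0.846]
1e-06 0.1 [-0.146  0.793  0.184  2.079 -0.447  0.306 -1.054] [ 0.058  0.905  0.106  2.052 -0.423  0.205 -0.836]
0.0001 0 [-0.119  0.788  0.139  2.078 -0.342  0.297 -1.159] [ 0.085  0.902  0.061  2.051 -0.248  0.196 -1.008]
0.0001 0.02 [-0.128  0.79   0.154  2.078 -0.379  0.3   -1.122] [ 0.067  0.904  0.091  2.051 -0.364  0.201 -0.893]
0.0001 0.05 [-0.137  0.792  0.17   2.079 -0.415  0.303 -1.086] [ 0.059  0.905  0.103  2.052 -0.412  0.204 -0.846]
0.0001 0.1 [-0.146  0.793  0.184  2.079 -0.447  0.307 -1.054] [ 0.058  0.905  0.106  2.052 -0.423  0.205 -0.836]
0.001 0 [-0.119  0.788  0.139  2.078 -0.342  0.297 -1.159] [ 0.085  0.902  0.061  2.051 -0.248  0.196 -1.008]
0.001 0.02 [-0.128  0.79   0.154  2.078 -0.379  0.3   -1.122] [ 0.067  0.904  0.091  2.051
[... 198 characters left out ...]
 0.058  0.905  0.107  2.051 -0.422  0.206 -0.836]
0.01 0 [-0.119  0.788  0.139  2.078 -0.342  0.297 -1.159] [ 0.085  0.902  0.061  2.051 -0.248  0.196 -1.008]
0.01 0.02 [-0.127  0.79   0.155  2.076 -0.378  0.302 -1.122] [ 0.067  0.904  0.091  2.049 -0.363  0.204 -0.893]
0.01 0.05 [-0.135  0.791  0.17   2.075 -0.412  0.308 -1.087] [ 0.06   0.904  0.106  2.047 -0.41   0.211 -0.847]
0.01 0.1 [-0.141  0.793  0.185  2.071 -0.44   0.316 -1.055] [ 0.058  0.904  0.111  2.043 -0.418  0.218 -0.837]
act st1 [ 0.253  0.488 -0.226  1.856  0.145  0.812 -0.047] 
st2 [-0.12  0.79  0.15  2.08 -0.36  0.3  -1.14] st4 [ 0.08  0.9   0.07  2.05 -0.28  0.2  -0.97]
[ 0.247  0.489 -0.219  1.853  0.141  0.816 -0.044]
```

Run:
```python
from sim import *
q0=S[-1]['q'].copy()
for hx,hy,hz in [(.43,.08,.10),(.44,.08,.12),(.45,.1,.15),(.45,.1,.2),(.48,.1,.2),(.5,.1,.15),(.5,.1,.25)]:
    for k0 in (0,.005):
        k=dict(k0=k0,lam=1e-4)
        q=traj(q0,(.4275,.0701,.10),-1.3756,n=10,**k); q=traj(q,(hx,hy,hz),-1.3756,n=20,**k); qa=q
        n=60; mx=0; y0=-1.3756;P=np.array((hx,hy,hz)); worst=0
        for i in range(1,n+1):
            qn=step(q,P,Rd(y0+2*np.pi*i/n),it=2,**k); mx=max(mx,np.abs(qn-q).max()); q=qn
            PP,M=fk(q); worst=max(worst,np.linalg.norm(PP-P))
        qb=q; q=traj(q,(.4221,.0696,.06),-1.3756,n=30,**k); qc=q;q=traj(q,(.4221,.0696,.027),-1.3756,n=20,**k)
        PP,M=fk(q); print((hx,hy,hz),k0,qa,'\n  turn',qb,'max',mx,'dev',worst,'\n  hover',qc,'place',q,PP,'tilt',M[:2,2])
```

```text
(0.43, 0.08, 0.1) 0 [-0.411  0.799  0.2    2.255 -0.973  0.173 -0.68 ] 
  turn [ 0.232  1.238 -1.362  2.495  1.554  1.206  2.66 ] max 0.5214888367208391 dev 0.0989207053736613 
  hover [-0.241  0.871 -0.048  2.286  1.976  0.04   2.66 ] place [-0.145  0.95  -0.204  2.281  2.018  0.183  2.619] [0.422 0.07  0.027] tilt [-0. -0.]
(0.43, 0.08, 0.1) 0.005 [-0.398  0.796  0.179  2.254 -0.914  0.161 -0.74 ] 
  turn [ 0.227  1.261 -1.403  2.513  1.543  1.249  2.629] max 0.4285038055500996 dev 0.10453737705610312 
  hover [-0.241  0.872 -0.048  2.286  1.978  0.04   2.658] place [-0.155  0.95  -0.187  2.282  2.06   0.172  2.577] [0.422 0.07  0.027] tilt [ 0. -0.]
(0.44, 0.08, 0.12) 0 [-0.475  0.774  0.317  2.222 -0.918  0.278 -0.721] 
  turn [ 0.063  0.974 -0.76   2.452  1.802  0.644  2.641] max 0.4389745653276965 dev 0.09513968816781487 
  hover [-0.233  0.873 -0.06   2.289  1.975  0.05   2.66 ] place [-0.145  0.95  -0.204  2.281  2.017  0.184  2.62 ] [0.422 0.07  0.027] tilt [-0. -0.]
(0.44, 0.08, 0.12) 0.005 [-0.458  0.769  0.288  2.221 -0.865  0.263 -0.776] 
  turn [ 0.052  0.971 -0.738  2.
[... 2817 characters left out ...]
  2.58 ] [0.422 0.07  0.027] tilt [ 0. -0.]
(0.5, 0.1, 0.25) 0 [-0.708  0.66   0.713  1.948 -0.618  0.765 -1.01 ] 
  turn [ 0.169  1.    -1.407  2.473  1.368  1.077  2.654] max 0.1820476764967851 dev 0.20224016806519052 
  hover [ 0.253  1.332 -1.357  2.504  1.618  1.277  2.654] place [-0.135  0.951 -0.22   2.281  1.982  0.195  2.654] [0.422 0.07  0.027] tilt [0. 0.]
(0.5, 0.1, 0.25) 0.005 [-0.683  0.645  0.664  1.946 -0.577  0.747 -1.054] 
  turn [ 0.091  0.988 -1.302  2.463  1.426  1.064  2.609] max 0.1640856585452788 dev 0.2007323885733833 
  hover [ 0.174  1.179 -1.024  2.492  1.789  0.958  2.609] place [-0.136  0.951 -0.219  2.281  1.984  0.194  2.652] [0.422 0.07  0.027] tilt [ 0. -0.]
```

```bash
cat > plan1.py <<'E'
from sim import *
def turnat(q,P,y0,dy,n=40,**k):
    mx=0;w=0
    for i in range(1,n+1):
        qn=step(q,np.array(P),Rd(y0+dy*i/n),it=2,**k); mx=max(mx,np.abs(qn-q).max()); q=qn
        w=max(w,np.linalg.norm(fk(q)[0]-P))
    return q,mx,w
E
python3 - <<'E'
from plan1 import *
q0=S[-1]['q'].copy()
for sx,sy,yw in [(.42,.26,-1.3756),(.44,.25,-1.2),(.42,.26,-1.1)]:
  for hz in (.1,.15,.25):
    for k0 in (0,.005):
        k=dict(k0=k0,lam=1e-4)
        q=traj(q0,(.4275,.0701,.11),-1.3756,n=10,**k); q=traj(q,(sx,sy,.11),yw,n=30,**k); q=traj(q,(sx,sy,.023),yw,n=20,**k); qs=q
        q=traj(q,(sx,sy,hz),yw,n=20,**k)
        q,mx,w=turnat(q,(sx,sy,hz),yw,np.pi,**k); qt=q
        q=traj(q,(sx,sy,.023),yw+np.pi,n=20,**k); qg=q
        q=traj(q,(sx,sy,.1),yw+np.pi,n=20,**k);q=traj(q,(.4221,.0696,.1),1.766,n=30,**k);qh=q
        wd=0
        for z in np.linspace(.1,.026,30):
            q=traj(q,(.4221,.0696,z),1.766,n=1,**k); PP,M=fk(q); wd=max(wd,np.linalg.norm(PP-(.4221,.0696,z)),abs(M[0,2]),abs(M[1,2]))
        print((sx,sy,yw,hz),k0,'set',qs,'\n turn',qt,round(mx,2),round(w,3),'grip',qg,'\n hover',qh,'place',q,'dev',round(wd,4))
E
```

```text
(0.42, 0.26, -1.3756, 0.1) 0 set [-0.735  0.971  0.146  2.098 -0.997  0.144 -1.035] 
 turn [-0.528  0.806 -0.195  2.079  0.493  0.3    0.628] 0.05 0.0 grip [-0.606  0.957 -0.068  2.092  0.536  0.109  0.587] 
 hover [-0.205  0.777 -0.106  2.274  0.677  0.119  0.811] place [-0.06   0.964 -0.342  2.277  1.814  0.288 -0.318] dev 0.0003
(0.42, 0.26, -1.3756, 0.1) 0.005 set [-0.735  0.971  0.145  2.098 -0.993  0.143 -1.04 ] 
 turn [-0.493  0.809 -0.253  2.077  0.603  0.325  0.519] 0.05 0.0 grip [-0.589  0.957 -0.097  2.091  0.694  0.124  0.432] 
 hover [-0.168  0.779 -0.167  2.272  0.876  0.152  0.609] place [ 0.027  0.987 -0.488  2.272  1.709  0.406 -0.213] dev 0.0002
(0.42, 0.26, -1.3756, 0.15) 0 set [-0.735  0.971  0.146  2.098 -0.997  0.144 -1.035] 
 turn [-0.488  0.714 -0.257  2.053  0.417  0.424  0.698] 0.05 0.0 grip [-0.609  0.957 -0.063  2.092  0.503  0.106  0.62 ] 
 hover [-0.21   0.777 -0.099  2.274  0.646  0.115  0.842] place [-0.06   0.964 -0.342  2.277  1.814  0.288 -0.318] dev 0.0003
(0.42, 0.26, -1.3756, 0.15) 0.005 set [-0.735  0.971  0.145  2.098 -0.993  0.143 -1.04 ] 
 tu
[... 4223 characters left out ...]
 1.709  0.406 -0.213] dev 0.0002
(0.42, 0.26, -1.1, 0.25) 0 set [-0.733  0.97   0.142  2.098 -0.983  0.141 -0.774] 
 turn [-0.486  0.542 -0.251  1.963  0.21   0.661  1.173] 0.06 0.0 grip [-0.623  0.958 -0.04   2.093  0.341  0.097  1.055] 
 hover [-0.242  0.778 -0.047  2.276  0.36   0.094  1.132] place [-0.061  0.964 -0.342  2.277  1.814  0.288 -0.318] dev 0.0007
(0.42, 0.26, -1.1, 0.25) 0.005 set [-0.717  0.967  0.115  2.097 -0.866  0.124 -0.889] 
 turn [-0.342  0.566 -0.478  1.956  0.388  0.709  0.986] 0.06 0.0 grip [-0.586  0.957 -0.1    2.091  0.71   0.126  0.692] 
 hover [-0.185  0.778 -0.138  2.273  0.795  0.136  0.692] place [ 0.027  0.987 -0.488  2.272  1.709  0.406 -0.212] dev 0.0002
```

jog_arm([
  [[0,0,-0.04],0],
  [[0,0,-0.067],0],
  [[0.01,-0.03,-0.067],0],
  [[0.02,-0.08,-0.067],0],
  [[0.04,-0.13,-0.067],0],
  [[0.06,-0.18,-0.067],0],
  [[0.071,-0.23,-0.067],0],
  [[0.071,-0.23,-0.067],0],
  [[0.071,-0.23,-0.02],0],
  [[0.071,-0.23,0.02],0],
  [[0.071,-0.23,0.02],0],
  [[0.071,-0.23,0.02],0],
  [[0.071,-0.23,0.02],0],
  [[0.071,-0.23,0.02],0],
])

```text
clock: 23.27
tool_pos: [0.4471, 0.2489, 0.0508]
eef_rot: [0.995, 0.097, -0.004, 0.0]
contact_force: [0.1, -0.2, -0.3]
opening: 0.59
```

Run:
```python
from h import *
goal(.44,.25,.0228,1.766)
im=snap('wrist','wrist21')[:,:,::-1]
cv2.imwrite('pics/w21c.png',cv2.resize(im[0:300,60:460],None,fx=2,fy=2))
```

```text
clock 23.2667 pos [0.4471 0.2489 0.0508] yaw -1.3775 tilt [-0.0071 -0.0012] q [-0.78  0.94  0.31  2.05 -0.96  0.31 -1.03] F [ 0.1 -0.2 -0.3] op 52.0
JOG [-0.0088 -0.0032  0.0375] -0.001
```

View pics/w21c.png

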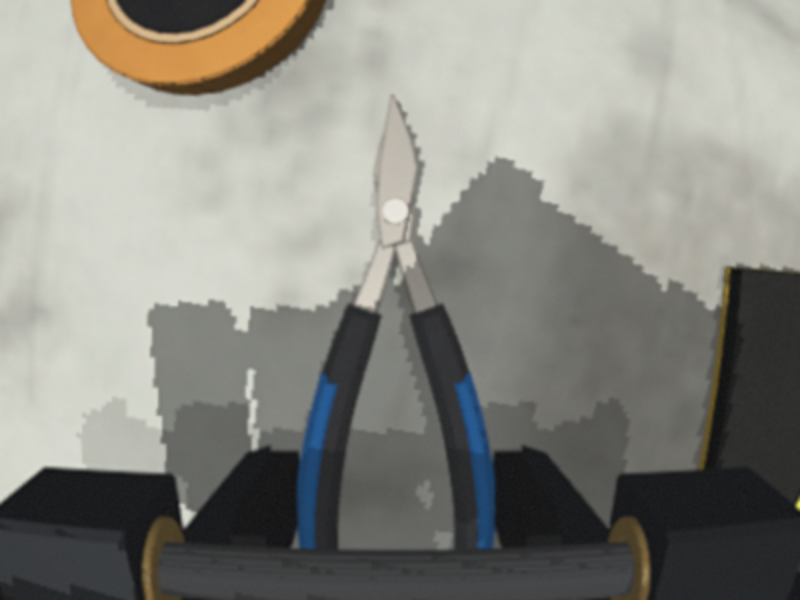

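jog_arm([
  [[0,0,0.015],0],
  [[0,0,0.027],0],
  [[0,0,0.032],0],
  [[0,0,0.032],0],
  [[0,0,0.032],0],
])

```text
clock: 23.73
tool_pos: [0.4463, 0.2492, 0.0259]
eef_rot: [0.995, 0.097, -0.004, 0.0]
contact_force: [0.4, 0.0, -0.1]
opening: 0.591
```

Run:
```python
from h import *
goal(.44,.25,.0228,1.766)
```

```text
clock 23.7333 pos [0.4463 0.2492 0.0259] yaw -1.3764 tilt [-0.0085 -0.0013] q [-0.74  0.98  0.23  2.04 -0.97  0.24 -1.03] F [ 0.4  0.  -0.1] op 52.0
JOG [-0.0081 -0.0026  0.0043] -0.0004
```

Lower the last 3 mm and release, rise.

jog_arm([
  [[0,0,0.002],0],
  [[0,0,0.0035],0],
  [[0,0,0.0035],0],
  [[0,0,0.0035],0],
])

```text
clock: 24.07
tool_pos: [0.4462, 0.2492, 0.0228]
eef_rot: [0.995, 0.097, -0.004, 0.0]
contact_force: [-0.6, -0.1, -1.0]
opening: 0.589
```

jog_arm([
  [[0,0,0],0],
  [[0,0,0],0],
  [[0,0,0],0],
  [[0,0,-0.01],0],
  [[0,0,-0.05],0],
  [[0,0,-0.1],0],
  [[0,0,-0.15],0],
  [[0,0,-0.2],0],
  [[0,0,-0.25],0],
  [[0,0,-0.28],0],
  [[0,0,-0.28],0],
  [[0,0,-0.28],0],
  [[0,0,-0.28],0],
], gripper=75)

```text
clock: 25.15
tool_pos: [0.4469, 0.2497, 0.2322]
eef_rot: [0.995, 0.097, -0.006, 0.0]
contact_force: [-0.4, 0.1, 0.0]
opening: 0.854
```

Run:
```python
from h import *
import pickle
goal(.44,.25,.0228,1.766)
st=get_state(); pickle.dump(st,open('st22.pkl','wb'))
im=snap('wrist','wrist22')[:,:,::-1]
cv2.imwrite('pics/w22c.png',cv2.resize(im[0:300,60:460],None,fx=2,fy=2))
x0,y0,w,h,s=205,70,100,130,5
c=cv2.resize(im[y0:y0+h-10,x0:x0+w],None,fx=s,fy=s,interpolation=cv2.INTER_CUBIC)
for i in range(0,w,10): cv2.putText(c,str(x0+i),(i*s,8),0,.3,(0,0,255))
for i in range(0,h,10): cv2.putText(c,str(y0+i),(0,i*s+3),0,.3,(0,0,255))
cv2.imwrite('pics/c22.png',c)
```

```text
clock 25.15 pos [0.4469 0.2497 0.2322] yaw -1.3755 tilt [-0.0111 -0.0016] q [-1.    0.69  0.69  1.95 -0.65  0.75 -1.3 ] F [-0.4  0.1  0. ] op 75.2
JOG [-0.0058 -0.0021  0.2793] 0.0
```

View pics/c22.png

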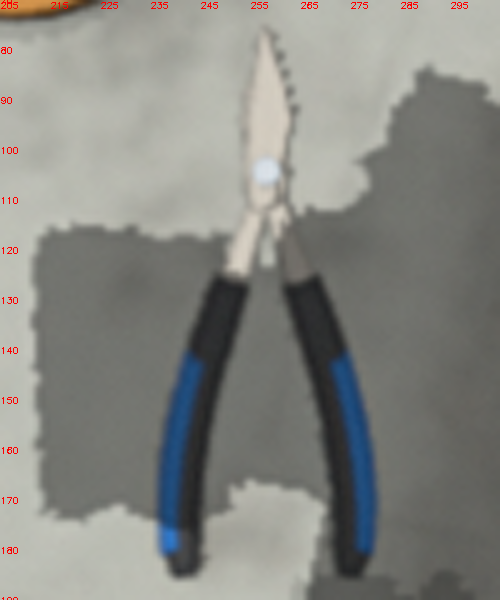

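View pics/w22c.png

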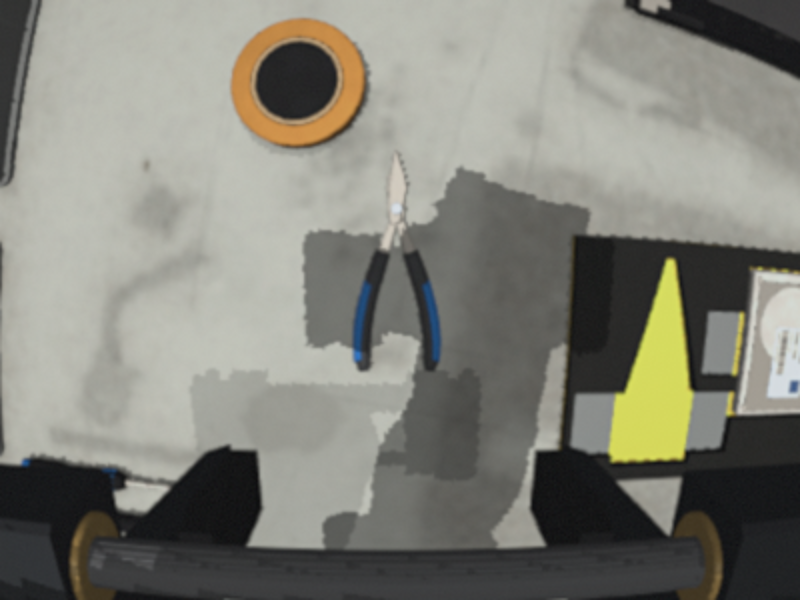

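jog_arm([
  [[0,0,0.05],-1],
  [[0,0,0.08],-1],
  [[0,0,0.08],-1],
  [[0,0,0.08],-1],
  [[0,0,0.08],-1],
  [[0,0,0.08],-1],
  [[0,0,0.08],-1],
  [[0,0,0.08],-1],
  [[0,0,0.08],-1],
  [[0,0,0.08],-1],
  [[0,0,0.08],-1],
  [[0,0,0.08],-1],
  [[0,0,0.08],-1],
  [[0,0,0.08],-1],
  [[0,0,0.08],-1],
  [[0,0,0.08],-1],
  [[0,0,0.08],-1],
])

```text
clock: 26.62
tool_pos: [0.4464, 0.2488, 0.1714]
eef_rot: [0.455, 0.891, -0.004, -0.005]
contact_force: [-0.1, 0.7, 0.8]
opening: 0.852
```

jog_arm([
  [[0,0,0],-0.571],
  [[0,0,0],-0.571],
  [[0,0,0],-0.571],
  [[0,0,0],-0.571],
  [[0,0,0],-0.571],
  [[0,0,0],-0.571],
  [[0,0,0],-0.571],
  [[0,0,0],-0.571],
  [[0,0,0],-0.571],
  [[0,0,0],-0.571],
  [[0,0,0],-0.571],
  [[0,0,0],-0.571],
])

```text
clock: 27.62
tool_pos: [0.447, 0.2492, 0.1721]
eef_rot: [-0.095, 0.995, -0.0, -0.005]
contact_force: [-1.1, -0.7, -1.0]
opening: 0.851
```

Run:
```python
from h import *
goal(.4462,.2492,.08,-1.3764)
im=snap('wrist','wrist23')[:,:,::-1]
cv2.imwrite('pics/w23c.png',cv2.resize(im[0:350,60:460],None,fx=1.7,fy=1.7))
```

```text
clock 27.6167 pos [0.447  0.2492 0.1721] yaw 1.7614 tilt [-0.0108 -0.0019] q [-0.43  0.69 -0.27  1.98  0.34  0.52  0.83] F [-1.1 -0.7 -1. ] op 75.0
JOG [-0.0004  0.0002  0.1229] -0.0019
```

View pics/w23c.png

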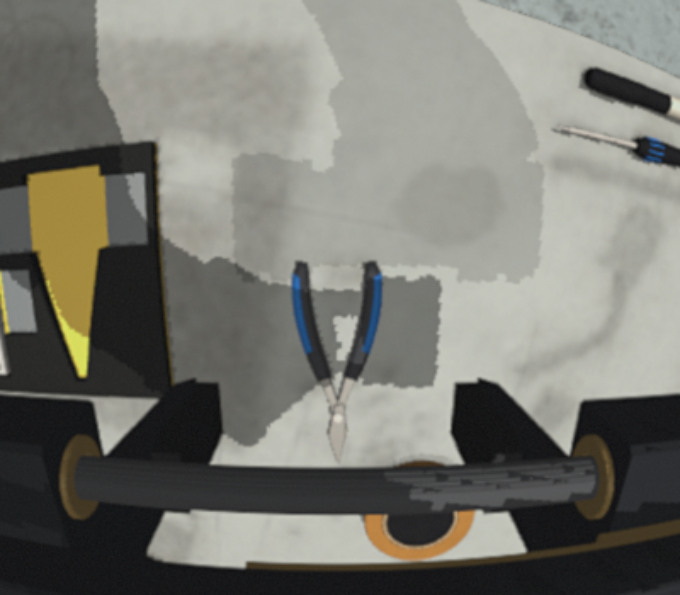

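jog_arm([
  [[0,0,0.05],-0.002],
  [[0,0,0.1],-0.002],
  [[0,0,0.15],-0.002],
  [[0,0,0.175],-0.002],
  [[0,0,0.175],-0.002],
  [[0,0,0.175],-0.002],
  [[0,0,0.175],-0.002],
])

```text
clock: 28.25
tool_pos: [0.4466, 0.2497, 0.0424]
eef_rot: [-0.099, 0.995, -0.0, -0.004]
contact_force: [-0.1, -0.2, 0.2]
opening: 0.85
```

Run:
```python
from h import *
goal(.4462,.2492,.023,-1.3764)
im=snap('wrist','wrist24')[:,:,::-1]
cv2.imwrite('pics/w24c.png',cv2.resize(im[0:350,60:460],None,fx=1.7,fy=1.7))
goal(.4462,.2492,.023,-1.3764)
```

```text
clock 28.25 pos [0.4466 0.2497 0.0424] yaw 1.7691 tilt [-0.0081 -0.0008] q [-0.53  0.92 -0.12  2.03  0.44  0.21  0.74] F [-0.1 -0.2  0.2] op 74.9
JOG [ 0.0005 -0.0006  0.0259] 0.0019
clock 28.3 pos [0.4469 0.2498 0.0428] yaw 1.769 tilt [-0.0073 -0.0002] q [-0.53  0.92 -0.12  2.03  0.44  0.21  0.74] F [-0.2 -0.6  0.7] op 75.2
JOG [ 0.0009 -0.0006  0.0265] 0.0019
```

View pics/w24c.png

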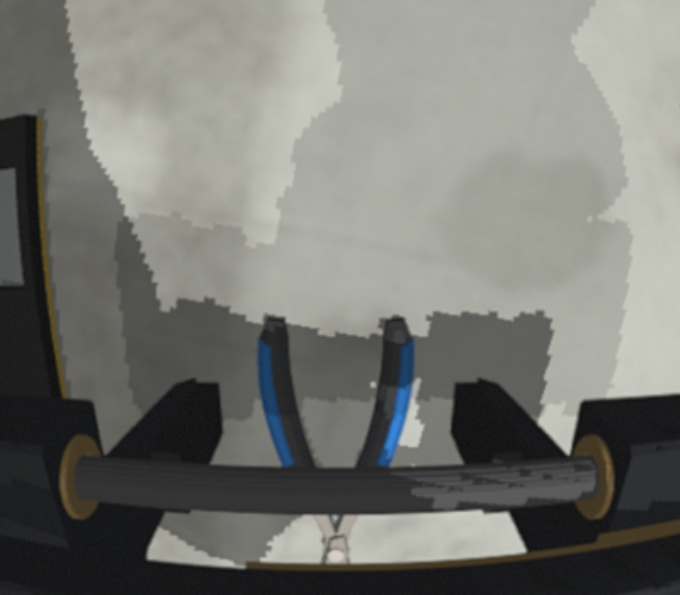

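jog_arm([
  [[0.0006,-0.0004,0.012],0.001],
  [[0.0006,-0.0004,0.022],0.001],
  [[0.0006,-0.0004,0.0265],0.001],
  [[0.0006,-0.0004,0.0265],0.001],
  [[0.0006,-0.0004,0.0265],0.001],
])

```text
clock: 28.72
tool_pos: [0.4458, 0.249, 0.0225]
eef_rot: [-0.098, 0.995, -0.0, -0.004]
contact_force: [-1.3, -0.7, 11.1]
opening: 0.849
```

jog_arm([
  [[0,0,0],0],
  [[0,0,0],0],
  [[0,0,0],0],
  [[0,0,0],0],
  [[0,0,0],0],
  [[0,0,0],0],
], gripper=38, newtons=15)

```text
clock: 29.22
tool_pos: [0.4463, 0.2488, 0.0225]
eef_rot: [-0.098, 0.995, -0.0, -0.004]
contact_force: [-0.1, -1.1, 11.2]
opening: 0.593
```

Run:
```python
from h import *
import pickle
goal(.4215,.0695,.10,1.766)
st=get_state(); pickle.dump(st,open('st25.pkl','wb'))
im=snap('wrist','wrist25')[:,:,::-1]
cv2.imwrite('pics/w25c.png',cv2.resize(im[0:350,60:460],None,fx=1.7,fy=1.7))
```

```text
clock 29.2167 pos [0.4463 0.2488 0.0225] yaw 1.7673 tilt [-0.0075 -0.0011] q [-0.54  0.96 -0.09  2.03  0.44  0.17  0.73] F [-0.1 -1.1 11.2] op 52.3
JOG [ 0.0799 -0.2279 -0.1029] 0.0007
```

View pics/w25c.png

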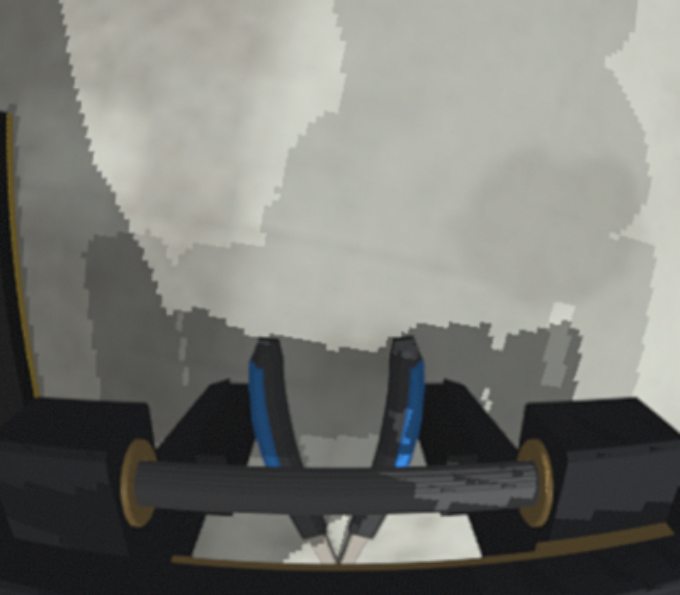

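jog_arm([
  [[0,0,-0.05],0],
  [[0,0,-0.1],0],
  [[0.01,-0.04,-0.11],0],
  [[0.03,-0.09,-0.11],0],
  [[0.05,-0.14,-0.11],0],
  [[0.07,-0.19,-0.11],0],
  [[0.08,-0.228,-0.1],0.001],
  [[0.08,-0.228,-0.1],0.001],
  [[0.08,-0.228,-0.1],0.001],
  [[0.08,-0.228,-0.1],0.001],
  [[0.08,-0.228,-0.1],0.001],
])

```text
clock: 30.18
tool_pos: [0.4215, 0.0713, 0.097]
eef_rot: [-0.099, 0.995, 0.001, -0.004]
contact_force: [-0.2, 0.3, -0.7]
opening: 0.59
```

Run:
```python
from h import *
import pickle
goal(.4215,.0695,.06,1.766)
st=get_state(); pickle.dump(st,open('st26.pkl','wb'))
im=snap('wrist','wrist26')[:,:,::-1]
cv2.imwrite('pics/w26c.png',cv2.resize(im[0:350,60:460],None,fx=1.7,fy=1.7))
```

```text
clock 30.1833 pos [0.4215 0.0713 0.097 ] yaw 1.7681 tilt [-0.0084  0.0002] q [-0.22  0.78 -0.09  2.27  0.57  0.12  0.91] F [-0.2  0.3 -0.7] op 51.9
JOG [ 0.     -0.0025  0.0493] 0.0011
```

View pics/w26c.png

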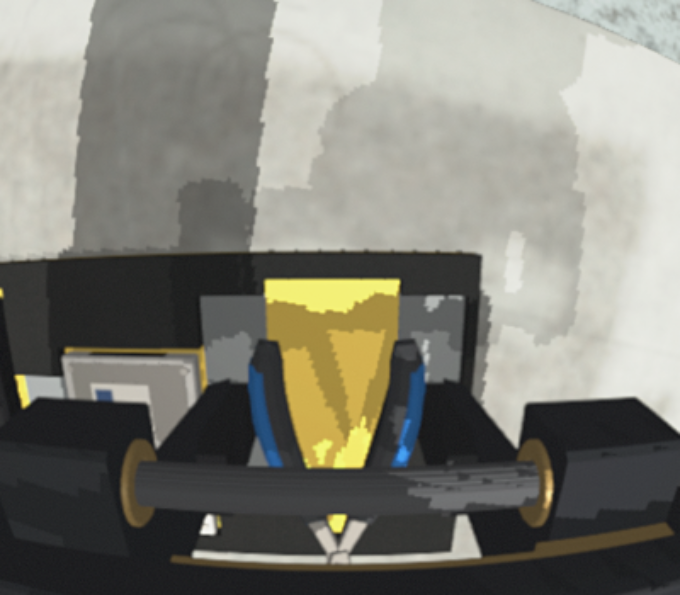

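jog_arm([
  [[0,-0.002,0.01],0],
  [[0,-0.002,0.02],0],
  [[0,-0.002,0.03],0],
  [[0,-0.002,0.04],0],
  [[0,-0.002,0.047],0],
  [[0,-0.002,0.047],0],
  [[0,-0.002,0.047],0],
  [[0,-0.002,0.047],0],
])

```text
clock: 30.9
tool_pos: [0.4209, 0.0691, 0.0614]
eef_rot: [-0.098, 0.995, 0.0, -0.005]
contact_force: [0.2, -0.2, -1.5]
opening: 0.59
```

Run:
```python
from h import *
import pickle
goal(.4215,.0695,.04,1.766)
st=get_state(); pickle.dump(st,open('st27.pkl','wb'))
im=snap('wrist','wrist27')[:,:,::-1]
cv2.imwrite('pics/w27c.png',cv2.resize(im[90:340,100:420],None,fx=2.4,fy=2.4))
goal(.4215,.0695,.04,1.766)
```

```text
clock 30.9 pos [0.4209 0.0691 0.0614] yaw 1.7679 tilt [-0.0096 -0.0007] q [-0.23  0.87 -0.06  2.28  1.51  0.04 -0.01] F [ 0.2 -0.2 -1.5] op 52.0
JOG [-0.0012  0.0003  0.0285] 0.0009
clock 30.95 pos [0.4207 0.0691 0.0613] yaw 1.7681 tilt [-0.0099 -0.0006] q [-0.23  0.87 -0.06  2.28  1.51  0.04 -0.02] F [ 0.1  0.4 -1.4] op 52.3
JOG [-0.0015  0.0002  0.0284] 0.0011
```

View pics/w27c.png

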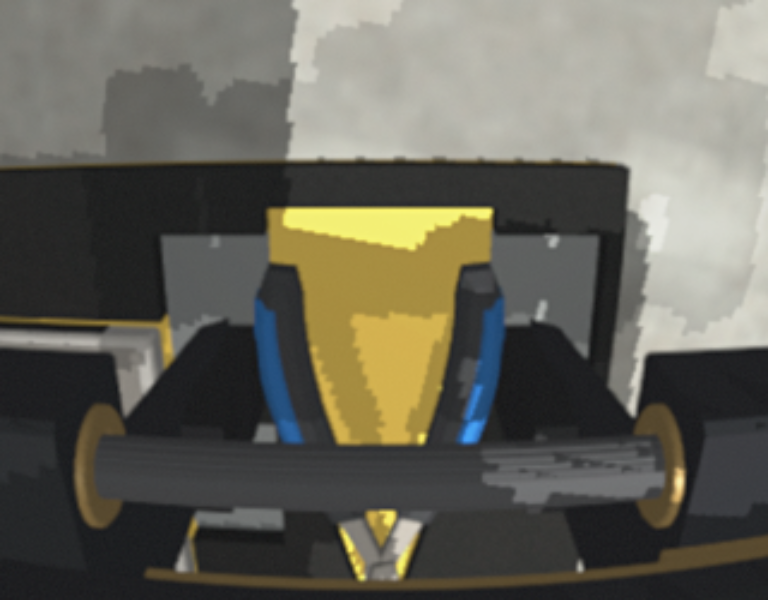

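```bash
cat > tl.py <<'E'
from h import *
import pickle
def T(stf,c,r,z,s,x0,y0,dz=.0045):
    st=pickle.load(open(stf,'rb')) if isinstance(stf,str) else stf
    M=R.from_quat(st['eef_rot']).as_matrix(); q=dict(st); q['tool_pos']=st['tool_pos']+[0,0,dz]
    P=onz('wrist',((r+.5)/s-.5+y0,(c+.5)/s-.5+x0),z,q); return np.round((M.T@(P-st['tool_pos']))*1e3,1)[:2]
E
python3 - <<'E'
from tl import *
a=('st27.pkl',); k=dict(s=2.4,x0=100,y0=90)
print('cav tail z12',T('st27.pkl',268,208,.012,**k),T('st27.pkl',492,208,.012,**k),'z4',T('st27.pkl',268,208,.004,**k))
zt=.0613-.0225
print('pliers tail',[T('st27.pkl',c,265,zt+h,**k) for c in (282,478) for h in (0.002,.008)])
print('tray edge',T('st27.pkl',628,165,.012,**k))
k=dict(s=1.7,x0=60,y0=0)
print('on table', [T('st25.pkl',c,339,h,**k) for c in (266,404) for h in (0.002,.008)])
k=dict(s=5,x0=205,y0=70)
st=pickle.load(open('st22.pkl','rb'))
print('before', T('st22.pkl',263,26,.006,**k),T('st22.pkl',183,577,.004,**k),T('st22.pkl',348,577,.004,**k))
E
```

```text
cav tail z12 [ 27.7 -28.5] [27.7 29.3] z4 [ 25.8 -29.8]
pliers tail [array([ 21.6, -21.3]), array([ 23.6, -20.4]), array([21.6, 21.9]), array([23.5, 21.1])]
tray edge [39.6 65.6]
on table [array([ 22.2, -21.8]), array([ 24.1, -20.9]), array([22.1, 21.1]), array([24.1, 20.3])]
before [108.2  -0.4] [-25.9 -20.3] [-25.9  20.7]
```

jog_arm([
  [[0,0,0.008],0],
  [[0,0,0.016],0],
  [[0,0,0.024],0],
  [[0,0,0.03],0],
  [[0,0,0.034],0],
  [[0,0,0.034],0],
  [[0,0,0.034],0],
  [[0,0,0.034],0],
])

```text
clock: 31.62
tool_pos: [0.4206, 0.0683, 0.0365]
eef_rot: [-0.098, 0.995, -0.0, -0.005]
contact_force: [-0.0, -0.6, -0.7]
opening: 0.593
```

Run:
```python
from h import *
import pickle
goal(.4210,.0694,.0265,1.766)
st=get_state(); pickle.dump(st,open('st28.pkl','wb'))
im=snap('wrist','wrist28')[:,:,::-1]
cv2.imwrite('pics/w28c.png',cv2.resize(im[90:340,100:420],None,fx=2.4,fy=2.4))
goal(.4210,.0694,.0265,1.766)
```

```text
clock 31.6167 pos [0.4206 0.0683 0.0365] yaw 1.7666 tilt [-0.0093 -0.0015] q [-0.1   0.93 -0.27  2.28  1.76  0.22 -0.26] F [-0.  -0.6 -0.7] op 52.2
JOG [-0.0009  0.0014  0.0133] 0.0003
clock 31.6667 pos [0.4207 0.0682 0.0365] yaw 1.7666 tilt [-0.0092 -0.0016] q [-0.1   0.93 -0.27  2.28  1.76  0.22 -0.26] F [ 0.3  1.  -0.6] op 52.1
JOG [-0.0009  0.0015  0.0133] 0.0003
```

View pics/w28c.png

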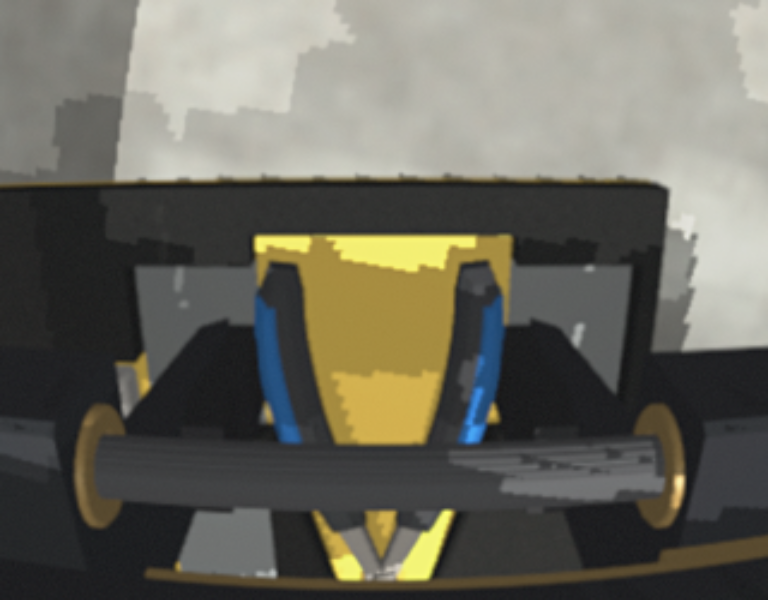

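Run:
```python
from tl import *
k=dict(s=2.4,x0=100,y0=90)
print('cav tail z12',T('st28.pkl',255,236,.012,**k),T('st28.pkl',512,236,.012,**k))
zt=.0365-.0225
print('pliers tail',[T('st28.pkl',c,263,zt+h,**k) for c in (282,478) for h in (0.002,.008)])
print('tray edge',T('st28.pkl',665,186,.012,**k))
```

```text
cav tail z12 [ 27.1 -27.7] [27.1 30. ]
pliers tail [array([ 22.1, -21.2]), array([ 24. , -20.4]), array([22.1, 21.9]), array([24., 21.])]
tray edge [39.1 66.1]
```

jog_arm([
  [[0,0.0013,0.001],0],
  [[0,0.0013,0.005],0],
  [[0,0.0013,0.009],0],
  [[0,0.0013,0.012],0],
  [[0,0.0013,0.0133],0],
  [[0,0.0013,0.0133],0],
  [[0,0.0013,0.0133],0],
])

```text
clock: 32.25
tool_pos: [0.4202, 0.069, 0.0265]
eef_rot: [-0.098, 0.995, -0.0, -0.005]
contact_force: [-0.5, 0.5, 4.8]
opening: 0.589
```

Run:
```python
from h import *
import pickle
goal(.4210,.0694,.0265,1.766)
st=get_state(); pickle.dump(st,open('st29.pkl','wb'))
im=snap('wrist','wrist29')[:,:,::-1]
cv2.imwrite('pics/w29c.png',cv2.resize(im[90:340,100:420],None,fx=2.4,fy=2.4))
```

```text
clock 32.25 pos [0.4202 0.069  0.0265] yaw 1.7661 tilt [-0.0094 -0.0011] q [-0.08  0.96 -0.31  2.28  1.8   0.26 -0.3 ] F [-0.5  0.5  4.8] op 51.9
JOG [-0.0012  0.0004 -0.    ] 0.0001
```

View pics/w29c.png

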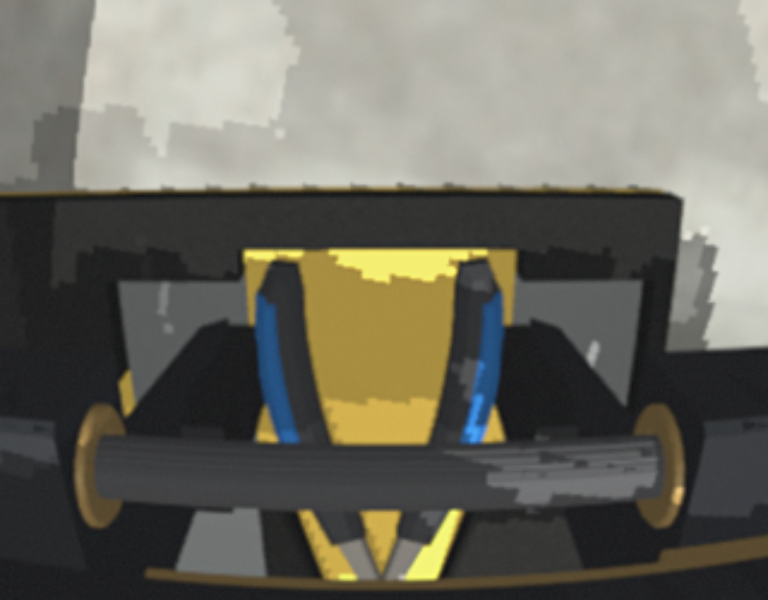

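jog_arm([
  [[0,0,0],0],
  [[0,0,0],0],
  [[0,0,0],0],
  [[0,0,0],0],
  [[0,0,-0.01],0],
  [[0,0,-0.03],0],
  [[0,0,-0.05],0],
  [[0,0,-0.08],0],
  [[0,0,-0.12],0],
  [[0,0,-0.16],0],
  [[0,0,-0.2],0],
  [[0,0,-0.24],0],
  [[0,0,-0.28],0],
  [[0,0,-0.28],0],
  [[0,0,-0.28],0],
], gripper=66)

```text
clock: 33.55
tool_pos: [0.423, 0.0689, 0.2374]
eef_rot: [-0.097, 0.995, -0.0, -0.003]
contact_force: [-0.2, -1.2, 0.1]
opening: 0.75
```

Run:
```python
from h import *
goal(.49,0,.26,1.766)
import pickle
st=get_state(); pickle.dump(st,open('st30.pkl','wb'))
im=snap('wrist','wrist30')[:,:,::-1]
cv2.imwrite('pics/w30c.png',cv2.resize(im[0:350,60:460],None,fx=1.7,fy=1.7))
```

```text
clock 33.55 pos [0.423  0.0689 0.2374] yaw 1.7646 tilt [-0.0065 -0.0013] q [ 0.22  0.57 -0.76  2.13  0.63  0.68  0.8 ] F [-0.2 -1.2  0.1] op 66.1
JOG [-0.0698 -0.1073 -0.0306] -0.0007
```

View pics/w30c.png

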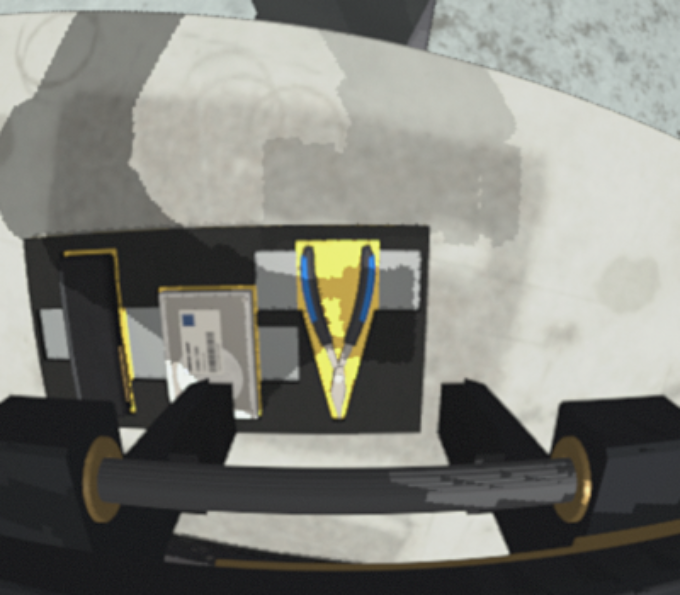

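jog_arm([
  [[-0.14,-0.107,-0.06],0],
  [[-0.14,-0.107,-0.06],0],
  [[-0.14,-0.107,-0.06],0],
  [[-0.14,-0.107,-0.06],0],
  [[-0.14,-0.107,-0.06],0],
  [[-0.14,-0.107,-0.06],0],
  [[-0.14,-0.107,-0.06],0],
  [[-0.14,-0.107,-0.06],0],
])

```text
clock: 34.27
tool_pos: [0.5394, 0.0118, 0.2792]
eef_rot: [-0.099, 0.995, -0.0, -0.006]
contact_force: [0.5, -0.6, 0.1]
opening: 0.75
```

Run:
```python
from h import *
import pickle
st=get_state(); pickle.dump(st,open('st31.pkl','wb')); print(st['clock'],st['tool_pos'])
im=snap('wrist','wrist31')[:,:,::-1]; im=(255*(im/255.)**.6).astype(np.uint8)
cv2.imwrite('pics/w31c.png',cv2.resize(im[30:240,130:390],None,fx=3,fy=2.85))
s=snap('side','side31'); cv2.imwrite('pics/s31c.png',cv2.resize(s[:,:,::-1][150:300,180:380],None,fx=4,fy=4))
for c in ['side','wrist']:
  for a,b in [('battery','battery_cavity'),('drive','drive_cavity'),('pliers','pliers_cavity'),('pliers_nose','pliers_cavity_nose')]:
    ma,mb=mark_of(a,c),mark_of(b,c)
    if ma and mb: print(c,a,[np.round(onz(c,m[0]['pixel'],.004,st)[:2],4) for m in (ma,mb)])
for t in ('bottle','tape','fan'):
    m=mark_of(t,'side'); print(t,[np.round(onz('side',x['pixel'],.004)[:2],3) for x in m[:1]])
```

```text
34.2667 [0.53935077 0.01183369 0.27919098]
side battery [array([ 0.4893, -0.1427]), array([ 0.4945, -0.1027])]
side drive [array([ 0.4916, -0.0237]), array([ 0.495 , -0.0193])]
side pliers [array([0.4546, 0.0757]), array([0.4701, 0.0763])]
side pliers_nose [array([0.5296, 0.0848]), array([0.5192, 0.0799])]
wrist pliers [array([0.4588, 0.0831]), array([0.4616, 0.0769])]
wrist pliers_nose [array([0.5259, 0.0957]), array([0.524 , 0.0878])]
bottle [array([ 0.399, -0.342])]
tape [array([0.571, 0.336])]
fan [array([0.723, 0.256])]
```

View pics/w31c.png

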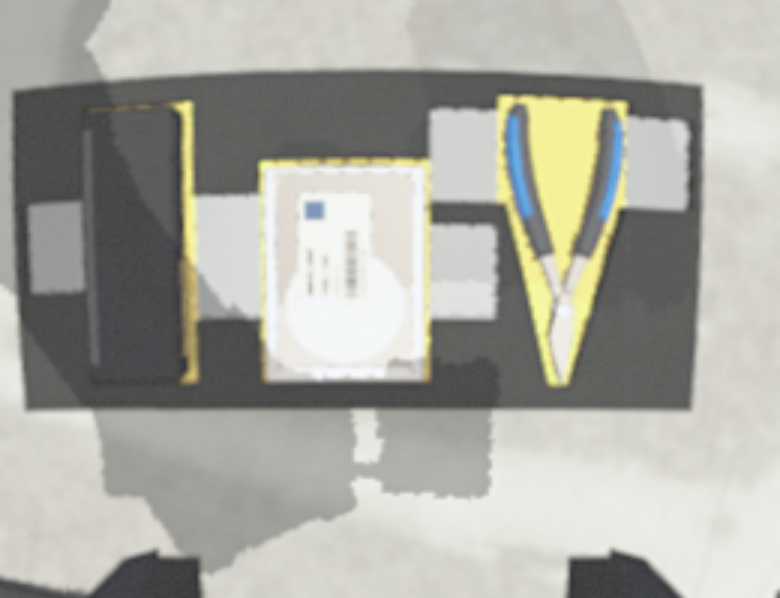

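View pics/s31c.png

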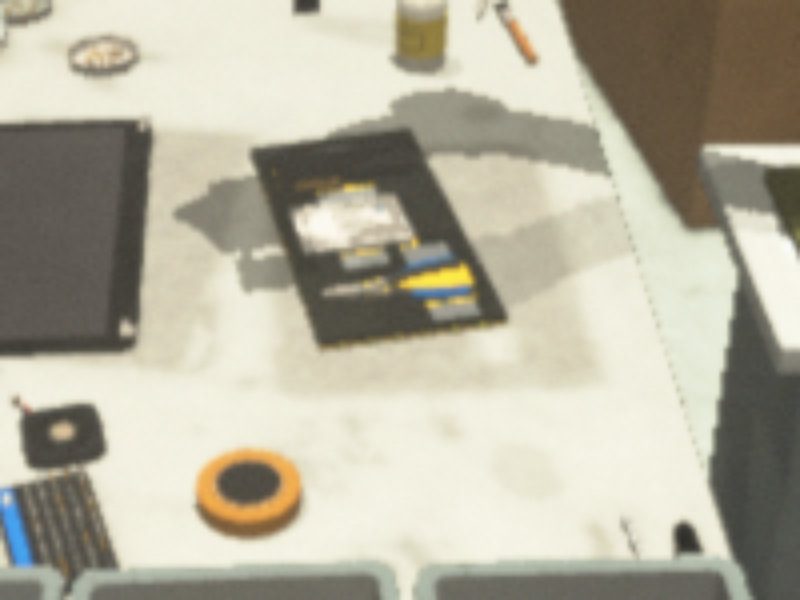

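Run:
```python
from h import *
print(workorder.finish_job()); s=get_state(); print(s['clock'],s['contact_force'])
```

```text
the job is handed in; nothing more can be done
None
the job is handed in; nothing more can be done
```

The battery, drive and pliers are each in their own cavity, let go of and lying flat. I handed the job in at about 35 s of the 66 s allowed; no verdict was reported.

**Pliers regrip:** the arm could not lower the pliers into their cavity the way I first gripped them, because joints 5 and 6 reached their range limits (-1.00 and 0.04 rad). I set the pliers down on open table, turned the gripper half a turn and gripped them again. Then they went in with the nose in the tapered end.

**Last checks**
- **Height:** each piece stopped with a light 5–8 N push. For the battery and drive the arm height then matched their floor to within about 0.1 mm of what I expected. For the pliers it was the height I sent them to.
- **Fit:** the last wrist picture shows all three inside their outlines with no visible tilt and the gripper clear. I did not fit their final positions numerically.
- **Bystanders:** the bottle, tape and fan were found within about 15 mm of their first sighting, and nothing pushed them.

**Disagreements**
- **Network marks:** the side-camera marks put the battery 40 mm and the pliers 15 mm from their cavity centres. The wrist camera put the pliers 7 mm off, just over the 6 mm limit. I took these as network error because the pictures show both seated.
- **Wrist camera height:** it read things about 4–9 mm too low, so I used the given heights, which the contacts confirmed.

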